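Put the microscope optics away in their fitted tray

ROBOT

A 6-joint arm with a two-finger parallel gripper is mounted at the origin on the work surface. World frame = base frame: x ahead of the robot, y to its left, z up, the work surface at z = 0. Lengths are in m, angles in rad, forces in N, time in s.
With the tool pointing down it reaches from about 0.4 to 0.825 m from the base axis. Payload 7 kg.
Tool frame: the origin (TCP) lies on the mounting face of the last link; the fingertips stand 178 mm ahead of it and the grasp point (between the pads) lies 159 mm ahead of it; z points along the fingers, y is the direction in which the jaws open and shut (so a half turn about z gives the same grasp; the last joint's range is limited). The gripper opens to 88 mm and grips with 3 to 60 N. Pads are 19 mm wide; open, the fingers measure 130 mm over their backs; the gripper's body (78 mm by 193 mm) begins 47 mm behind the grasp point.
Start: joints at [-0.824, 0.359, 0.012, 0, -1.224, -0.288], TCP at [0.299, -0.605, 0.405] pointing down, gripper open.
Joint ranges: [-3.07, 3.07], [-1.43, 2.12], [-1.02, 1.25], [-3.03, 1.67], [-3.05, -0], [-3.03, 3.03]. Speed limits (rad/s): [2.39, 2.39, 3.01, 3.14, 3.14, 3.14].

INTERFACE

Orientations are given as [roll, pitch, yaw] about the fixed x, y, z axes, in that order (R = Rz(yaw) Ry(pitch) Rx(roll)).
In Python, from station import * gives the robot as it stands.
- The arm moves only by the tool arm_command, never from a script. Its argument "targets" is a list of rows, each a list of 3 entries, a list of its own where there are three numbers: the turn, a rotation vector about the world's x, y, z in rad, then the shift along the world's x, y, z in mm, then the closure, from 0 (fully open) to 1 (shut). In form: [[[wx, wy, wz], [tx, ty, tz], fingers], ...]. A call has 1 to 8 rows; each row shifts and turns the commanded pose from where the row before left it; what a row does not reach is not made up. A row lasts 1/10 s, in which the tool goes at most 50 mm and 8.59 degrees, less where a joint would pass 70% of its speed; a pose out of reach is approached as far as the arm can. A call with a gripper value outside its range is refused whole. The fingers move at their own pace and stop on an object; "squeeze" is the grip in N (left out, the last holds). Time passes only in rows, so rows that do not move let the fingers close. It gives the time, the measured TCP pose, the force and the opening at its end, in the units of the state.
- get_state(): the state, without advancing time (a new reading comes with each control period).
- grab_frame(name): name is "scene" or "top" or "wrist"; returns (picture, depth): 400x640x3 uint8, red, green, blue; 400x640 float32, m along the optical axis (not along the pixel's ray), 0 where there is no reading.
- camera_params(name): a dict with "mtx" (3x3 intrinsics, pixels), "eye" and "orientation" of the camera in the world. Camera axes: x right, y down, z forward; pixel columns grow to the right and rows downward; lengths in m; the calibration is good to about 2 mm. A picture is of the moment at which its call begins: read the wrist's pose just before it. camera_params takes no time and is no camera call; for the wrist camera it gives the pose at the moment of the call.
- job_done(): hands the job in, once; it reports no verdict.
The state is a dict: "t": time; "q": joint angles; "qd": joint speeds; "joint_efforts": joint torques, N m; "eef_pos": TCP position; "ee_rot": TCP orientation; "force": force on the tool from outside, world axes, zero at the start; "moment": the same for the moment, N m; "width": finger opening in m.
Only numpy, scipy, OpenCV 4.12 (cv2) and the standard library are available. Lean on these libraries where they do the work, as an engineer would, in place of code of your own. Each camera call takes 0.05 s, during which the arm holds its last target.

TASK

Put the four loose microscope accessories away in the fitted tray, each in the insert cut for it: the wooden slide case in the rectangular recess, the auxiliary lens in the wide round recess, the eyepiece barrel down in the plain bore until its head rests on the insert, and the camera tube in the yellow-ringed bore, slid down until its yellow mark meets the mouth. They are optics, so lower each one into place rather than dropping it, and leave the cleaner bottle and the parts dish where they are.

Things in the scene. Friction and masses are not known exactly. Their poses are not given: they have to be found in the camera images.
- slide_case: Wooden stage-micrometer case with brass clasp and a paper label on its lid, 84 (x) x 36 (y) x 24 (z) mm, about 70 g, lying flat. Origin at the centre of its underside, x along its length, z up. Either way round is right in its recess.
- aux_lens: Auxiliary objective lens, round: pale green-white body 58 mm in diameter and 22 mm high with a black band, topped by a 48 mm silver thread ring to 28 mm and a domed glass (to 32 mm). About 150 g. Origin at the centre of its underside, z up. It stands, and is stowed, thread and glass up.
- eyepiece: Eyepiece standing upright on its barrel: silver barrel 30 mm in diameter and 32 mm long (lower edge bevelled 3 mm), above it a black head 44 mm in diameter from 32 to 66 mm height, domed glass on top (to 69 mm). About 90 g. Origin at the centre of the barrel's lower end, z up.
- camera_tube: Slender silver camera-adapter tube standing upright, 24 mm in diameter (lower edge bevelled to 20 mm), to 78 mm height, above it a 22 mm thread ring to 84 mm; black band near the top; yellow mark ring from 36 to 40 mm above its lower end. About 80 g. Origin at the centre of its lower end, z up.
- case_insert: Fixed grey square insert 104 x 104 x 42 mm, one of four standing 105 mm apart, 2 by 2, in the black tray. Origin at the centre of its underside (5 mm above the bench), z up, x and y along its sides; top face at 42 mm. Its rectangular recess, centred, is 94 mm along x and 46 mm along y, 8 mm deep (blue floor 34 mm above the origin).
- lens_insert: Fixed grey square insert 104 x 104 x 42 mm, one of four standing 105 mm apart, 2 by 2, in the black tray. Origin at the centre of its underside (5 mm above the bench), z up, x and y along its sides; top face at 42 mm. Its wide round recess, centred, is 68 mm in diameter and 8 mm deep (blue floor 34 mm above the origin).
- eyepiece_insert: Fixed grey square insert 104 x 104 x 42 mm, one of four standing 105 mm apart, 2 by 2, in the black tray. Origin at the centre of its underside (5 mm above the bench), z up, x and y along its sides; top face at 42 mm. Its plain centred bore is 34.5 mm in diameter and 36 mm deep (blue floor 6 mm above the origin); the eyepiece's head comes to rest on the top face.
- tube_insert: Fixed grey square insert 104 x 104 x 42 mm, one of four standing 105 mm apart, 2 by 2, in the black tray. Origin at the centre of its underside (5 mm above the bench), z up, x and y along its sides; top face at 42 mm. Its centred bore is 27.5 mm in diameter and 36 mm deep (blue floor 6 mm above the origin), its mouth ringed in yellow; with the tube on that floor, its mark begins at the mouth.
- cleaner_bottle: Bystander: white lens-cleaner bottle with blue cap, 42 mm in diameter, 100 mm high, standing loose beyond the work. Origin at the centre of its underside.
- parts_dish: Bystander: shallow white round dish with small turned parts in it, 90 mm in diameter, 15 mm high, loose. Origin at the centre of its underside.

How it is judged:
At the end, for the whole second after the job is handed in: Each accessory lies in its own insert, fully down (within 3 mm), upright within 8 degrees, centred within 8 mm (slide case 10 mm, lengthwise in its recess), released and at rest; the camera tube has its yellow mark at the mouth of the bore (horizontal distance between slide_case and case_insert below 0.01 m and z of slide_case in the frame of case_insert below 0.037 m and angle between each of slide_case, aux_lens, eyepiece, camera_tube's own z axis and vertical below 0.15 rad and linear speed of each of slide_case, aux_lens, eyepiece, camera_tube below 0.02 m/s and horizontal distance between aux_lens and lens_insert below 0.008 m and z of aux_lens in the frame of lens_insert below 0.037 m and horizontal distance between eyepiece and eyepiece_insert below 0.008 m and z of eyepiece in the frame of eyepiece_insert below 0.013 m and horizontal distance between camera_tube and tube_insert below 0.008 m and z of camera_tube in the frame of tube_insert below 0.009 m and angle between the x axis of slide_case and the x axis of case_insert, either way round below 0.3 rad); the robot touches nothing.
It fails at once if the cleaner bottle is shifted by more than 30 mm (distance of cleaner_bottle from where it was at the start of the episode above 0.03 m).
It fails at once if the parts dish is shifted by more than 30 mm (distance of parts_dish from where it was at the start of the episode above 0.03 m).
It fails at once if one of the optics falls freely, faster than 0.8 m/s with no finger on it (a drop of more than about 30 mm) ((linear speed of slide_case above 0.8 m/s and contact force between the fingers and slide_case below 0.01 N) or (linear speed of aux_lens above 0.8 m/s and contact force between the fingers and aux_lens below 0.01 N) or (linear speed of eyepiece above 0.8 m/s and contact force between the fingers and eyepiece below 0.01 N) or (linear speed of camera_tube above 0.8 m/s and contact force between the fingers and camera_tube below 0.01 N)).
It also fails if it takes over 128 s, if anything falls off the work surface, if the arm or the gripper's body presses on something with over 40 N, if the wrist force passes 120 N, or if a joint passes its speed limit or range.

## Working session

There is one attempt and no reset: what is moved stays moved. The work goes in short steps, Python scripts to look and compute and a tool call to move; the robot and the scene stay as the last step left them, time stands still between calls to the robot, and variables do not carry over. Pictures are saved under pics/ and viewed, and the job is handed in when it is done.

Besides the shell and the picture viewer there is one more tool, called after "Request:" by a JSON object that holds its "api" and its "payload". arm_command: Moves the arm, as the interface text tells. Its arguments: {"type":"object","properties":{"targets":{"type":"array"},"squeeze":{"type":"number"}},"required":["targets"]}

```bash
mkdir -p pics; python3 - <<'E'
from station import *
import cv2, numpy as np
s=get_state(); print(s)
for n in ["scene","top","wrist"]:
    p=camera_params(n); print(n,p)
    im,d=grab_frame(n); cv2.imwrite(f"pics/{n}0.png",im[:,:,::-1]); np.savez(f"pics/{n}0.npz",im=im,d=d,**{k:np.array(v) for k,v in p.items()})
E
ls
```

```text
{'t': 0.0, 'q': array([-8.23906221e-01,  3.59384644e-01,  1.10655461e-02, -3.57978305e-04,
       -1.22409069e+00, -2.88096574e-01]), 'qd': array([-0.00080906,  0.00012408,  0.00086205,  0.00163237,  0.00092674,
        0.00084951]), 'joint_efforts': array([-1.61707278e-03, -5.82711732e+01,  2.93049073e+01,  6.99695528e+00,
        6.77060147e-03, -2.00475574e-04]), 'eef_pos': array([ 0.29884839, -0.60502408,  0.40372539]), 'ee_rot': array([ 3.13995006e+00, -1.35822053e-04, -2.68292092e+00]), 'force': array([-0.34179131,  0.10016013,  0.5230737 ]), 'moment': array([-0.03726027, -0.01331563,  0.01360797]), 'width': 0.0877828524697692}
scene {'mtx': array([[410.90190863,   0.        , 322.94736681],
       [  0.        , 410.90190863, 200.80850597],
       [  0.        ,   0.        ,   1.        ]]), 'eye': array([ 1.17169402, -0.07523148,  0.80789532]), 'orientation': array([-2.51320358, -0.00870192,  1.56615443])}
top {'mtx': array([[369.77005153,   0.        , 316.8688323 ],
       [  0.        , 369.77005153, 200.32608967],
       [  0.        ,   0.        ,   1.        ]]), 'eye': array([ 0.53415459, -0.07813054,  1.14493464]), 'orientation': array([-3.0754037 ,  0.02407501, -1.5562567 ])}
wrist {'mtx': array([[307.0937637 ,   0.        , 323.62686448],
       [  0.        , 307.0937637 , 197.36518423],
       [  0.        ,   0.        ,   1.        ]]), 'eye': array([ 0.23691324, -0.63620316,  0.38584585]), 'orientation': array([ 2.87522504e+00, -1.73584853e-03,  2.02969196e+00])}
pics
```

View pics/top0.png

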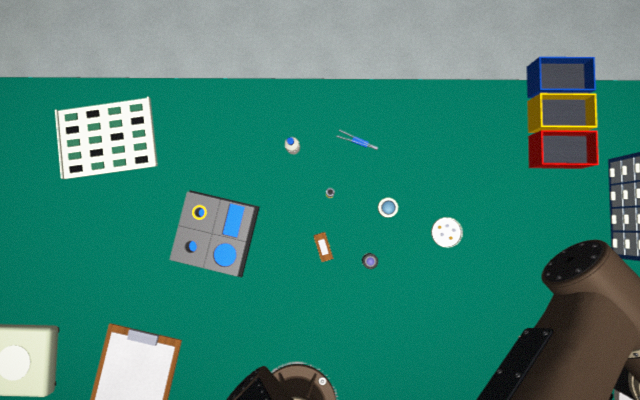

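View pics/scene0.png

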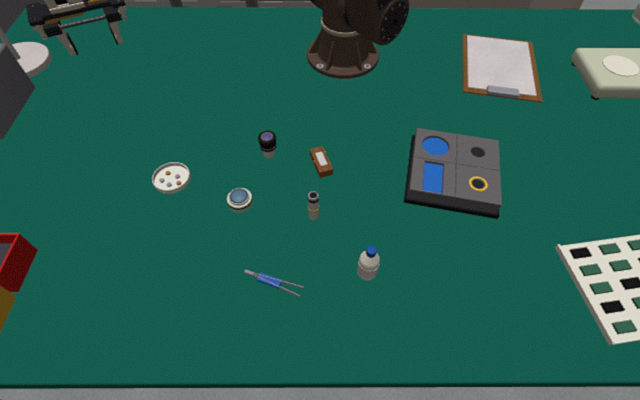

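View pics/wrist0.png

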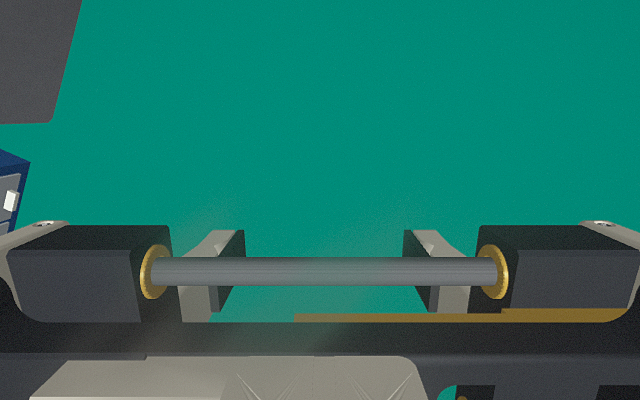

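```bash
cat > h.py <<'E'
import numpy as np, cv2
from scipy.spatial.transform import Rotation as R
def rot(o): return R.from_euler('xyz',o).as_matrix()
class Cam:
    def __init__(s,p): s.K=np.array(p['mtx']);s.e=np.array(p['eye']);s.R=rot(p['orientation'])
    def ray(s,u,v):
        d=s.R@np.linalg.solve(s.K,[u,v,1.]);return d
    def plane(s,u,v,z):
        d=s.ray(u,v);return s.e+d*(z-s.e[2])/d[2]
    def proj(s,P):
        c=s.R.T@(np.asarray(P)-s.e);c=s.K@c;return c[:2]/c[2]
    def depthpt(s,u,v,d): return s.e+d*s.ray(u,v)
def tri(cs,uvs):
    A=np.zeros((3,3));b=np.zeros(3);L=[]
    for c,(u,v) in zip(cs,uvs):
        d=c.ray(u,v);d/=np.linalg.norm(d);M=np.eye(3)-np.outer(d,d);A+=M;b+=M@c.e;L.append(M)
    X=np.linalg.solve(A,b)
    return X,[np.linalg.norm(M@(X-c.e))*1000 for M,c in zip(L,cs)]
def load(n):
    z=np.load(f'pics/{n}.npz');return z['im'],z['d'],Cam(z)
def snap(n,tag):
    from station import grab_frame,camera_params
    p=camera_params(n);im,d=grab_frame(n)
    np.savez(f'pics/{tag}.npz',im=im,d=d,**{k:np.array(v) for k,v in p.items()})
    cv2.imwrite(f'pics/{tag}.png',im[:,:,::-1]);return im,d,Cam(p)
E
python3 - <<'E'
from h import *
im,d,c=load('top0'); cr=im[170:290,160:420]; cv2.imwrite('pics/t_crop.png',cv2.resize(cr,None,fx=3,fy=3,interpolation=cv2.INTER_CUBIC)[:,:,::-1])
im2,d2,c2=load('scene0'); cr=im2[110:230,220:520]; cv2.imwrite('pics/s_crop.png',cv2.resize(cr,None,fx=2.6,fy=2.6,interpolation=cv2.INTER_CUBIC)[:,:,::-1])
for n,(u,v) in dict(tube=(330,193),slide=(323,247),eye=(370,261),lens=(388,207),bt=(292,142),tray=(213,234),bench=(300,300)).items():
    print(n,c.depthpt(u,v,d[v,u]).round(4))
E
```

```text
tube [ 0.6256 -0.089   0.0854]
slide [ 0.4674 -0.0706  0.0245]
eye [ 0.4323 -0.2065  0.0697]
lens [ 0.5904 -0.2644  0.0293]
bt [0.7692 0.0215 0.1026]
tray [0.5021 0.2569 0.0487]
bench [ 0.3037 -0.0023 -0.0018]
```

View pics/t_crop.png

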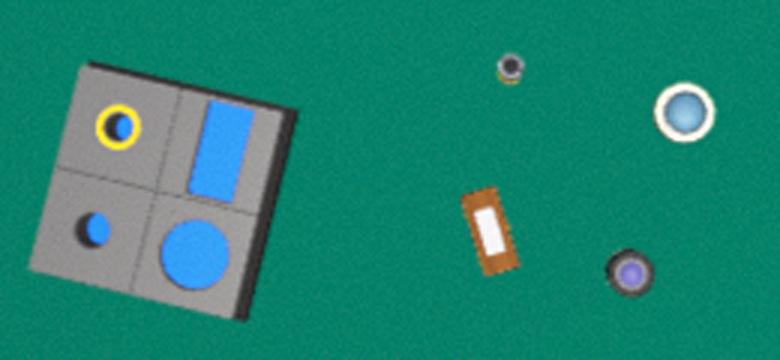

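View pics/s_crop.png

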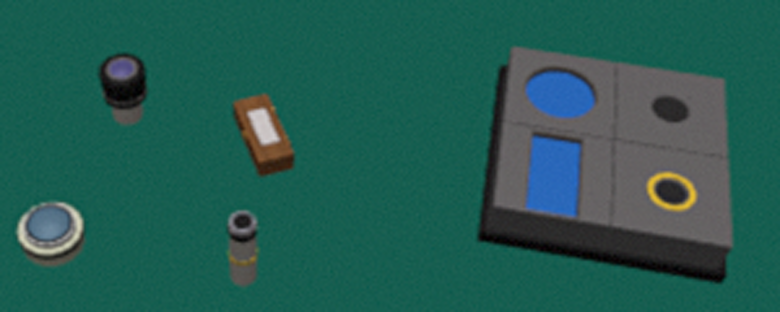

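```bash
cat > m0.py <<'E'
from h import *
cams={};feat={}
def big(m,n=1):
    k,l,s,ce=cv2.connectedComponentsWithStats(m.astype(np.uint8))
    o=np.argsort(-s[1:,4])[:n]+1
    return [(l==i) for i in o]
for n in ['top0','scene0']:
    im,d,c=load(n);cams[n]=c
    hsv=cv2.cvtColor(im,cv2.COLOR_RGB2HSV);H,S,V=[hsv[...,i].astype(int) for i in range(3)]
    roi=np.zeros(H.shape,bool)
    if n=='top0': roi[180:290,160:270]=1
    else: roi[120:225,400:510]=1
    f={}
    blue=big(roi&(H>95)&(H<120)&(S>120)&(V>90),2)
    for b in blue:
        ys,xs=np.nonzero(b);cs,_=cv2.findContours(b.astype(np.uint8),0,1);r=cv2.minAreaRect(cs[0])
        print(n,'blue',b.sum(),xs.mean().round(2),ys.mean().round(2),r)
    yel=big(roi&(H>18)&(H<35)&(S>110)&(V>90))[0]
    cs,_=cv2.findContours(yel.astype(np.uint8),0,1);print(n,'yel',cv2.fitEllipse(cs[0]))
    g=roi&(S<45)&(V>70 if n=='top0' else V>60)
    m=(g|yel|sum(blue).astype(bool)); m=big(cv2.morphologyEx(m.astype(np.uint8),3,np.ones((3,3))))[0]
    cs,_=cv2.findContours(m.astype(np.uint8),0,1);h=cv2.convexHull(cs[0])
    q=cv2.approxPolyDP(h,8,True)[:,0];print(n,'tray',q.tolist())
    for (u,v) in q: print('   z.047',c.plane(u,v,.047).round(4)[:2])
    q=q.astype(float);x=lambda a:np.append(a,1)
    if len(q)==4:
        X=np.cross(np.cross(x(q[0]),x(q[2])),np.cross(x(q[1]),x(q[3])));X=X[:2]/X[2];feat[n]=X;print('center',X,c.plane(*X,.047))
print(tri([cams['top0'],cams['scene0']],[feat['top0'],feat['scene0']]))
E
python3 m0.py
```

```text
top0 blue 475 233.13 220.02 ((233.11767578125, 220.02944946289062), (14.794671058654785, 31.529630661010742), 14.03624439239502)
top0 blue 407 224.58 254.37 ((224.5, 254.0), (22.0, 21.0), 90.0)
top0 yel ((198.95835876464844, 211.98692321777344), (14.027567863464355, 14.190618515014648), 19.248903274536133)
top0 tray [[187, 192], [254, 207], [237, 275], [170, 259]]
   z.047 [0.6266 0.3403]
   z.047 [0.5842 0.1368]
   z.047 [0.3826 0.182 ]
   z.047 [0.4261 0.3837]
center [211.78061011 233.13581279] [0.50454549 0.26111652 0.047     ]
scene0 blue 541 432.61 177.37 ((432.73272705078125, 177.17327880859375), (19.40322494506836, 28.8560791015625), 5.710593223571777)
scene0 blue 366 435.04 145.79 ((435.0, 145.5), (17.0, 26.0), 90.0)
scene0 yel ((477.85064697265625, 183.17721557617188), (13.517702102661133, 18.837709426879883), 108.6822738647461)
scene0 tray [[417, 128], [497, 140], [500, 205], [410, 189]]
   z.047 [0.3813 0.1829]
   z.047 [0.4243 0.3836]
   z.047 [0.63   0.3381]
   z.047 [0.5843 0.1381]
center [455.26973806 163.50325098] [0.50482157 0.2600042  0.047     ]
(array([0.50446597, 0.26069905, 0.04665558]), [np.float64(0.5060133649813757), np.float64(0.5060133649813411)])
```

```bash
cat > m1.py <<'E'
from h import *
im,d,w=load('wrist0')
p=np.array([0.29884839,-0.60502408,0.40372539]);Rt=rot([3.13995,-.000136,-2.68292])
print('cam in tool',Rt.T@(w.e-p),(Rt.T@w.R).round(3).tolist())
for z in (.159,.178,.404,.3):print('proj',z,w.proj(p+Rt@[0,0,z]))
C={n:load(n) for n in('top0','scene0')}
rois={'tube':((322,186,340,204),(305,188,322,222)),'eye':((360,250,382,272),(255,127,280,160)),'lens':((375,195,402,220),(222,182,256,213)),'slide':((308,228,338,268),(305,142,338,178)),'dish':((428,214,466,250),(148,158,194,196)),'bottle':((280,130,304,158),(352,242,386,284))}
M={}
for k,(a,b) in rois.items():
    for n,r in zip(C,(a,b)):
        im,d,c=C[n];hsv=cv2.cvtColor(im,cv2.COLOR_RGB2HSV);H,S,V=[hsv[...,i].astype(int) for i in range(3)]
        m=~((H>65)&(H<95)&(S>110));x0,y0,x1,y1=r
        z=np.zeros(m.shape,np.uint8);z[y0:y1,x0:x1]=m[y0:y1,x0:x1]
        z=cv2.morphologyEx(z,cv2.MORPH_OPEN,np.ones((2,2)))
        cs,_=cv2.findContours(z,0,1);cc=max(cs,key=cv2.contourArea)
        mm=cv2.moments(z,True);print(k,n,'cent',round(mm['m10']/mm['m00'],2),round(mm['m01']/mm['m00'],2),'box',cv2.boundingRect(cc),'rect',[np.round(q,1).tolist() for q in cv2.minAreaRect(cc)])
    # depth cloud from top
    im,d,c=C['top0'];x0,y0,x1,y1=a
    P=np.array([c.depthpt(u,v,d[v,u]) for v in range(y0,y1) for u in range(x0,x1) if d[v,u]>0])
    q=P[P[:,2]>.012];print('   cloud',len(q),q[:,:2].mean(0).round(4),(q.min(0)).round(3),q.max(0).round(3))
for k in C:
  im,_,_=C[k]
E
python3 m1.py
python3 - <<'E'
from h import *
t=load('top0')[0];s=load('scene0')[0]
tiles=[cv2.resize(im[y:y+40,x:x+40],(190,190),interpolation=cv2.INTER_NEAREST) for im,(x,y) in [(t,(310,173)),(t,(350,241)),(t,(368,187)),(t,(303,227)),(s,(293,185)),(s,(247,123)),(s,(219,178)),(s,(301,141))]]
cv2.imwrite('pics/tiles.png',np.vstack([np.hstack(tiles[:4]),np.hstack(tiles[4:])])[:,:,::-1])
E
```

```text
cam in tool [ 0.06933596 -0.00056352  0.01788807] [[0.0, -0.965, -0.263], [1.0, 0.0, 0.0], [-0.0, -0.263, 0.965]]
proj 0.159 [324.69080992 256.49054287]
proj 0.178 [324.57475546 241.31933782]
proj 0.404 [324.029314   170.01656458]
proj 0.3 [324.17859325 189.53107727]
tube top0 cent 330.62 193.59 box (327, 189, 9, 10) rect [[331.0, 193.5], [9.0, 8.0], 90.0]
tube scene0 cent 313.99 205.94 box (309, 192, 11, 29) rect [[314.0, 206.0], [28.0, 10.0], 90.0]
   cloud 66 [ 0.6271 -0.0874] [ 0.617 -0.098  0.013] [ 0.641 -0.077  0.09 ]
eye top0 cent 370.77 261.65 box (364, 254, 15, 16) rect [[371.0, 261.5], [15.0, 14.0], 90.0]
eye scene0 cent 268.4 144.39 box (260, 132, 17, 27) rect [[268.0, 145.0], [26.0, 16.0], 90.0]
   cloud 206 [ 0.4332 -0.2046] [ 0.412 -0.227  0.036] [ 0.454 -0.184  0.073]
lens top0 cent 388.63 208.12 box (379, 198, 21, 21) rect [[389.0, 208.0], [20.0, 20.0], 90.0]
lens scene0 cent 240.22 200.47 box (227, 189, 27, 25) rect [[240.0, 201.0], [24.0, 26.0], 90.0]
   cloud 295 [ 0.5896 -0.262 ] [ 0.563 -0.29   0.015] [ 0.618 -0.235  0.037]
slide top0 cent 323.94 247.54 box (315, 233, 19, 30) rect [[324.0, 247.5], [28.7, 13.0], 73.6]
slide scene0 cent 321.96 162.33 box (311, 147, 23, 32) rect [[321.9, 162.0], [32.6, 16.2], 66.8]
   cloud 344 [ 0.4683 -0.0692] [ 0.425 -0.098  0.015] [ 0.512 -0.04   0.03 ]
dish top0 cent 447.57 232.92 box (432, 218, 32, 31) rect [[447.5, 233.0], [30.0, 31.0], 90.0]
dish scene0 cent 171.94 178.39 box (153, 163, 39, 32) rect [[172.0, 178.5], [31.0, 38.0], 90.0]
   cloud 80 [ 0.5184 -0.4433] [ 0.473 -0.486  0.012] [ 0.56  -0.399  0.02 ]
bottle top0 cent 293.04 146.0 box (286, 138, 15, 17) rect [[293.0, 146.0], [16.0, 14.0], 90.0]
bottle scene0 cent 369.28 264.26 box (358, 246, 23, 36) rect [[369.0, 263.5], [35.0, 22.0], 90.0]
   cloud 194 [0.7671 0.0259] [0.752 0.008 0.015] [0.793 0.047 0.106]
```

View pics/tiles.png

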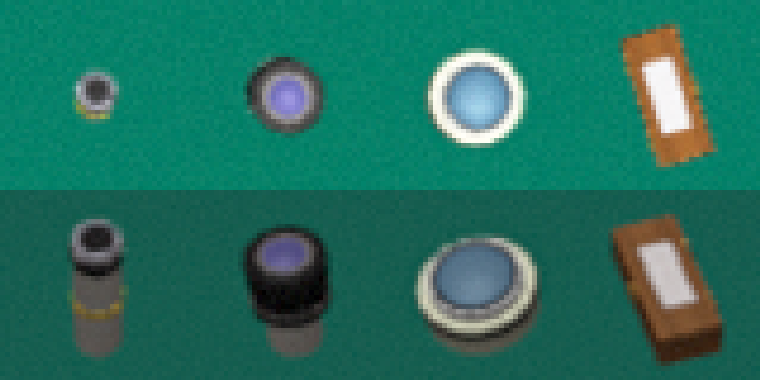

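Request:
{"api": "arm_command", "payload": {"targets": [[[0, 0, -0.02], [14, 45, 0], 0], [[0, 0, -0.02], [14, 45, 0], 0], [[0, 0, -0.02], [14, 45, 0], 0], [[0, 0, -0.02], [14, 45, 0], 0], [[0, 0, -0.02], [14, 45, 0], 0], [[0, 0, -0.02], [14, 45, 0], 0], [[0, 0, -0.02], [14, 45, 0], 0], [[0, 0, -0.02], [14, 45, 0], 0]], "squeeze": 15}}

```text
t: 0.95
eef_pos: [0.4109, -0.2434, 0.4047]
ee_rot: [-3.142, 0.0, -2.844]
force: [0.7, -0.1, -0.9]
width: 0.0874
```

Request:
{"api": "arm_command", "payload": {"targets": [[[0, 0, -0.02], [14, 45, -10], 0], [[0, 0, 0], [14, 45, -15], 0], [[0, 0, 0], [14, 45, -15], 0], [[0, 0, 0], [14, 40, -10], 0], [[0, 0, 0], [1, 0, 0], 0], [[0, 0, 0], [0, 0, 0], 0]]}}

```text
t: 1.55
eef_pos: [0.4681, -0.0693, 0.3543]
ee_rot: [3.142, -0.001, -2.86]
force: [0.6, 0.1, 0.5]
width: 0.0876
```

```bash
python3 - <<'E'
from h import *
from station import get_state
s=get_state();print(s['t'],s['eef_pos'],s['ee_rot'])
snap('wrist','w1')
E
```

```text
1.55 [ 0.46807799 -0.06926604  0.35431204] [ 3.14157994e+00 -1.06460723e-03 -2.86025494e+00]
```

View pics/w1.png

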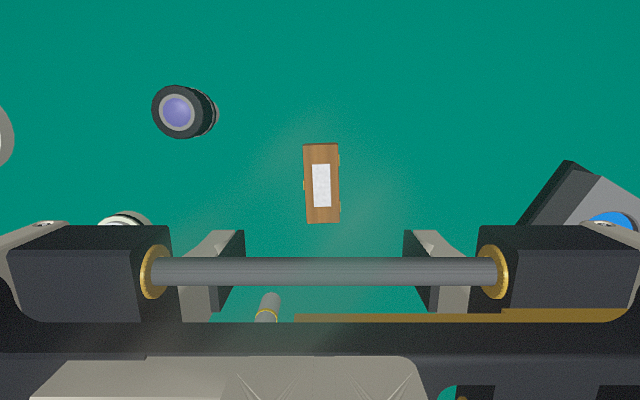

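```bash
cat > m2.py <<'E'
from h import *
im,d,c=load('w1');hsv=cv2.cvtColor(im,cv2.COLOR_RGB2HSV);H,S,V=[hsv[...,i].astype(int) for i in range(3)]
m=~((H>65)&(H<95)&(S>110));z=np.zeros(m.shape,np.uint8);z[138:228,290:350]=m[138:228,290:350]
cs,_=cv2.findContours(z,0,1);cc=max(cs,key=cv2.contourArea);r=cv2.minAreaRect(cc);B=cv2.boxPoints(r);print(r)
W=np.array([c.plane(u,v,.024) for u,v in B]);print(W.round(4),W.mean(0))
lab=(z>0)&(S<60);ys,xs=np.nonzero(lab);L=(xs.mean(),ys.mean())
t=load('top0');hs=cv2.cvtColor(t[0],cv2.COLOR_RGB2HSV).astype(int);q=np.zeros(m.shape,bool);q[228:268,308:338]=1;q&=(hs[...,1]<60);ys,xs=np.nonzero(q);Lt=(xs.mean(),ys.mean())
print('label',L,c.plane(*L,.024),'top',t[2].plane(*Lt,.024),tri([c,t[2]],[L,Lt]))
print('depth z',c.depthpt(321,185,d[185,321]))
a=W[1]-W[0];b=W[2]-W[1];print(np.linalg.norm(a),np.linalg.norm(b),np.arctan2(a[1],a[0]),np.arctan2(b[1],b[0]))
E
python3 m2.py
```

```text
((321.2709655761719, 182.56997680664062), (80.76832580566406, 36.85968017578125), 88.53119659423828)
[[ 0.4345 -0.102   0.024 ]
 [ 0.4233 -0.0667  0.024 ]
 [ 0.505  -0.0396  0.024 ]
 [ 0.517  -0.0775  0.024 ]] [ 0.46995489 -0.07143271  0.024     ]
label (np.float64(321.1444866920152), np.float64(184.80101394169836)) [ 0.47082807 -0.07135064  0.024     ] top [ 0.46843931 -0.07029656  0.024     ] (array([ 0.46901198, -0.07106263,  0.03164839]), [np.float64(0.7232686581589977), np.float64(0.7232686581589829)])
depth z [ 0.47067456 -0.07153614  0.02579732]
0.03705083576701344 0.0860420091368969 1.8777116370866636 0.3203787621761428
```

Request:
{"api": "arm_command", "payload": {"targets": [[[0, 0, 0.03], [2.4, -2, -40], 0], [[0, 0, 0], [0, 0, -40], 0], [[0, 0, 0], [0, 0, -40], 0], [[0, 0, 0], [0, 0, -25], 0], [[0, 0, 0], [0, 0, -15], 0], [[0, 0, 0], [0, 0, -5], 0], [[0, 0, 0], [0, 0, 0], 0], [[0, 0, 0], [0, 0, 0], 0]]}}

```text
t: 2.4
eef_pos: [0.4707, -0.0727, 0.1906]
ee_rot: [-3.141, 0.001, -2.834]
force: [1.1, -0.0, 0.6]
width: 0.0877
```

```bash
python3 - <<'E'
from h import *
from station import get_state
s=get_state();print(s['t'],s['eef_pos'],s['ee_rot'])
snap('wrist','w2');snap('scene','s2')
s=load('s2')[0][100:230,250:420];cv2.imwrite('pics/s2c.png',cv2.resize(s,None,fx=4,fy=4)[:,:,::-1])
E
```

```text
2.4 [ 0.47066379 -0.07267454  0.19056973] [-3.14136512e+00  1.38681837e-03 -2.83362145e+00]
```

View pics/w2.png

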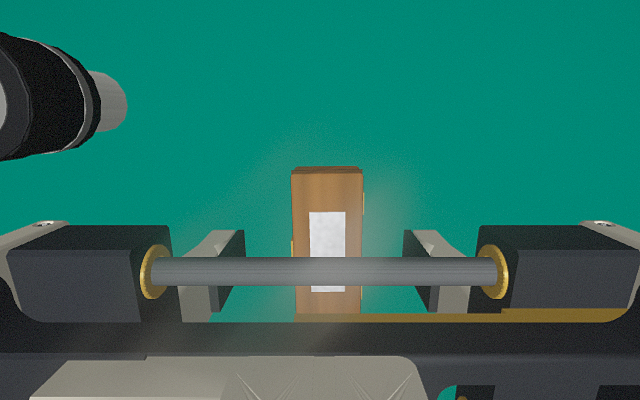

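View pics/s2c.png

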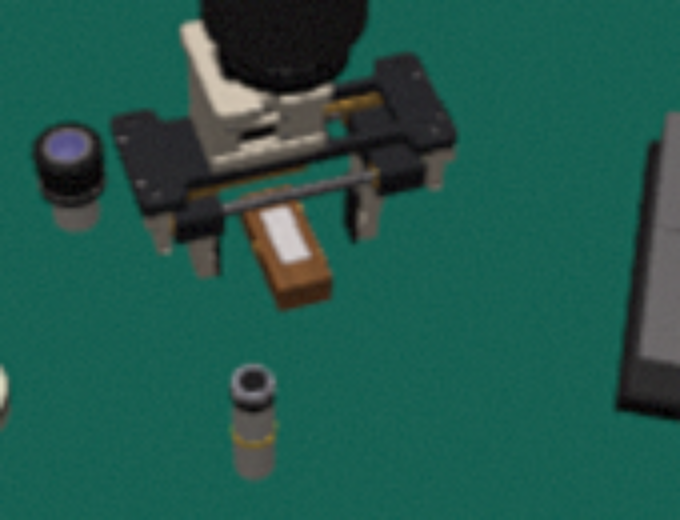

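Request:
{"api": "arm_command", "payload": {"targets": [[[0, 0, 0], [0, 0, 0], 0.3], [[0, 0, 0], [0, 0, 0], 0.5], [[0, 0, 0], [0, 0, 0], 0.6], [[0, 0, 0], [0, 0, 0], 0.8], [[0, 0, 0], [0, 0, 0], 1], [[0, 0, 0], [0, 0, 0], 1], [[0, 0, 0], [0, 0, 0], 1]], "squeeze": 20}}

```text
t: 3.2
eef_pos: [0.4703, -0.0722, 0.1896]
ee_rot: [3.142, -0.0, -2.833]
force: [-0.2, 0.3, -0.4]
width: 0.0374
```

Request:
{"api": "arm_command", "payload": {"targets": [[[0, 0, 0], [0, 0, 5], 1], [[0, 0, 0], [0, 0, 15], 1], [[0, 0, 0], [0, 0, 30], 1], [[0, 0, 0], [0, 0, 40], 1], [[0, 0, 0], [0, 0, 40], 1], [[0, 0, 0], [0, 0, 0], 1]]}}

```text
t: 3.8
eef_pos: [0.4719, -0.0721, 0.3253]
ee_rot: [-3.14, 0.009, -2.832]
force: [0.3, 0.6, -1.4]
width: 0.0358
```

Request:
{"api": "arm_command", "payload": {"targets": [[[0, 0, -0.0655], [16, 41, 10], 1], [[0, 0, -0.0655], [16, 41, 10], 1], [[0, 0, -0.0655], [16, 41, 10], 1], [[0, 0, -0.0655], [16, 41, 10], 1], [[0, 0, -0.0655], [16, 41, 10], 1], [[0, 0, -0.0655], [16, 41, 10], 1], [[0, 0, -0.0655], [16, 41, 10], 1], [[0, 0, -0.0655], [16, 41, 10], 1]]}}

```text
t: 4.6
eef_pos: [0.5985, 0.2575, 0.3998]
ee_rot: [-3.141, -0.0, 2.924]
force: [0.8, -1.1, -0.1]
width: 0.0358
```

Request:
{"api": "arm_command", "payload": {"targets": [[[0, 0, 0], [0, 0, 0], 1], [[0, 0, 0], [0, 0, 0], 1]]}}

```text
t: 4.8
eef_pos: [0.5982, 0.2568, 0.3987]
ee_rot: [-3.141, -0.001, 2.928]
force: [-0.2, -0.5, -1.5]
width: 0.036
```

```bash
python3 - <<'E'
from h import *
from station import get_state
s=get_state();print(s['t'],s['eef_pos'],s['ee_rot'])
snap('wrist','w3')
E
```

```text
4.8 [0.59821541 0.25683606 0.39866495] [-3.14061235e+00 -1.16628856e-03  2.92786103e+00]
```

View pics/w3.png

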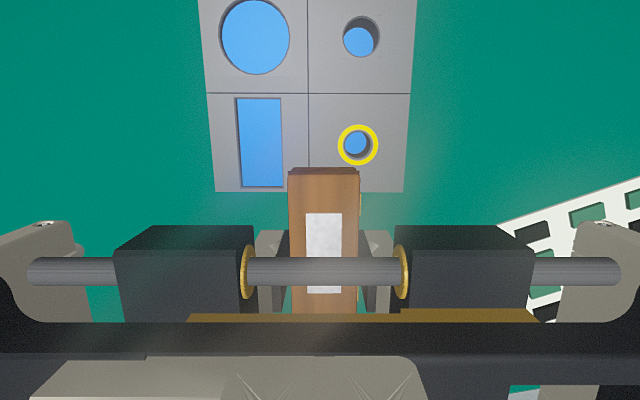

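```bash
cat > m3.py <<'E'
from h import *
import sys
tag=sys.argv[1]
im,d,c=load(tag);hsv=cv2.cvtColor(im,cv2.COLOR_RGB2HSV);H,S,V=[hsv[...,i].astype(int) for i in range(3)]
roi=np.zeros(H.shape,bool);roi[:193,200:420]=1
yel=(roi&(H>18)&(H<35)&(S>150)&(V>150)&(np.arange(640)>330)).astype(np.uint8)
cs,_=cv2.findContours(yel,0,1);e=cv2.fitEllipse(max(cs,key=cv2.contourArea));print('yel',e,c.plane(*e[0],.047).round(4));Y=e[0]
dark=(roi&(S<60)&(V<85)).astype(np.uint8)
blue=(roi&(H>95)&(H<120)&(S>100)).astype(np.uint8)
# recess mouths: anything not light grey inside
k,l,st,ce=cv2.connectedComponentsWithStats(blue)
for i in range(1,k):
    if st[i,4]>200:
        cc=cv2.findContours((l==i).astype(np.uint8),0,1)[0][0];print('blue',st[i].tolist(),ce[i].round(1),c.plane(*ce[i],.039).round(4),'floor11',c.plane(*ce[i],.011).round(4))
        r=cv2.minAreaRect(cc);B=cv2.boxPoints(r);W=[c.plane(u,v,.039)[:2].round(4).tolist() for u,v in B];print('  ',W)
ng=(roi&~((H>65)&(H<95)&(S>90))).astype(np.uint8)
# tray edge lines (left,right,bottom) via fitLine at boundary
def line(pts): return cv2.fitLine(np.array(pts,np.float32),2,0,.01,.01).ravel()
L=[(np.nonzero(ng[v,:320])[0].min(),v) for v in range(40,180)]
Rr=[(np.nonzero(ng[v,320:])[0].max()+320,v) for v in range(40,180)]
for n,P in(('left',L),('right',Rr)):
    vx,vy,x0,y0=line(P);A=c.plane(x0-vx/vy*(y0-40),40,.047);B=c.plane(x0+vx/vy*(180-y0),180,.047);dd=A-B
    print(n,A.round(4),B.round(4),'yaw of -ex',np.arctan2(dd[1],dd[0]))
t=load('top0')[2];s=load('scene0')[2]
print('yellow tri w+s+t',tri([c,s,t],[Y,(477.85,183.18),(198.96,211.99)]))
print('junction',c.plane(308,93,.047))
print('depth z grey',c.depthpt(320,60,d[60,320]))
E
python3 m3.py w3
```

```text
yel ((357.4947814941406, 144.46463012695312), (38.45631790161133, 39.74977111816406), 38.916664123535156) [0.5692 0.3006 0.047 ]
blue [222, 0, 67, 74, 3899] [254.9  36.4] [0.4419 0.2199 0.039 ] floor11 [0.4346 0.2156 0.011 ]
   [[0.4038, 0.197], [0.4176, 0.2604], [0.4825, 0.2442], [0.468, 0.1772]]
blue [344, 27, 29, 30, 668] [358.4  41.5] [0.4688 0.3211 0.039 ] floor11 [0.4637 0.3251 0.011 ]
   [[0.4526, 0.3095], [0.4586, 0.3369], [0.485, 0.3323], [0.4789, 0.3043]]
blue [237, 99, 46, 87, 3626] [260.1 141.6] [0.5443 0.1972 0.039 ] floor11 [0.5454 0.1911 0.011 ]
   [[0.496, 0.1848], [0.5042, 0.2295], [0.597, 0.2091], [0.5882, 0.1609]]
blue [345, 132, 21, 22, 370] [355.1 142.5] [0.5675 0.2991 0.039 ] floor11 [0.5705 0.3013 0.011 ]
   [[0.554, 0.2904], [0.5586, 0.3117], [0.5811, 0.3077], [0.5764, 0.286]]
left [0.4359 0.1685 0.047 ] [0.5739 0.1382 0.047 ] yaw of -ex 2.9260370403763867
right [0.4804 0.3733 0.047 ] [0.6182 0.3428 0.047 ] yaw of -ex 2.9242044180855746
yellow tri w+s+t (array([0.56800686, 0.30071213, 0.04930992]), [np.float64(0.9440443048263657), np.float64(0.2468632046060049), np.float64(1.1285315772654285)])
junction [0.506708   0.26038072 0.047     ]
depth z grey [0.47886562 0.27919613 0.04852067]
```

Request:
{"api": "arm_command", "payload": {"targets": [[[0, 0, 0], [-18, -20, 0], 1], [[0, 0, 0], [-18, -20, 0], 1], [[0, 0, 0], [-18, -19, 0], 1], [[0, 0, 0], [0, 0, -40], 1], [[0, 0, 0], [0, 0, -40], 1], [[0, 0, 0], [0, 0, -40], 1], [[0, 0, 0], [0, 0, -25], 1], [[0, 0, 0], [0, 0, 0], 1]]}}

```text
t: 5.65
eef_pos: [0.5426, 0.1947, 0.2512]
ee_rot: [-3.136, -0.005, 2.925]
force: [-0.5, -0.3, -0.5]
width: 0.0361
```

```bash
python3 - <<'E'
from h import *
from station import get_state
s=get_state();print(s['t'],s['eef_pos'],s['ee_rot'],s['force'])
snap('wrist','w4')
E
```

```text
5.65 [0.54257063 0.19467286 0.25122455] [-3.13648708 -0.00502216  2.92485277] [-0.49701182 -0.30697217 -0.54952718]
```

View pics/w4.png

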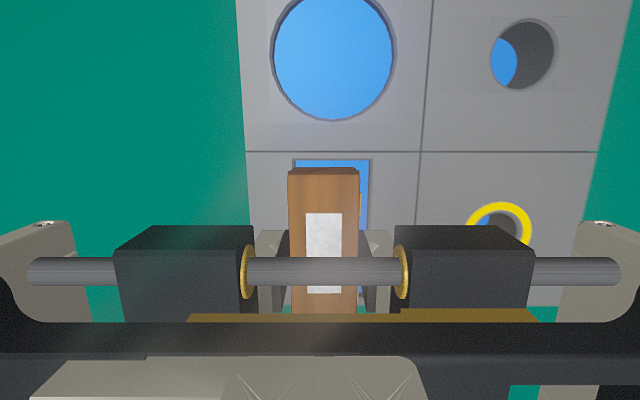

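Request:
{"api": "arm_command", "payload": {"targets": [[[0, 0, 0], [2, 3, 0], 1], [[0, 0, 0], [0, 0, -5], 1], [[0, 0, 0], [0, 0, -5], 1], [[0, 0, 0], [0, 0, -4], 1], [[0, 0, 0], [0, 0, 0], 1], [[0, 0, 0], [0, 0, 0], 1]]}}

```text
t: 6.3
eef_pos: [0.5463, 0.1998, 0.2406]
ee_rot: [-3.141, -0.0, 2.927]
force: [-0.4, -0.3, -0.7]
width: 0.036
```

```bash
python3 - <<'E'
from h import *
from station import get_state
s=get_state();print(s['t'],s['eef_pos'],s['ee_rot'],s['force'])
snap('wrist','w5');
E
```

```text
6.3 [0.54628359 0.19981385 0.2406282 ] [-3.14139609e+00 -1.00376841e-04  2.92652074e+00] [-0.37817752 -0.2932182  -0.71650215]
```

View pics/w5.png

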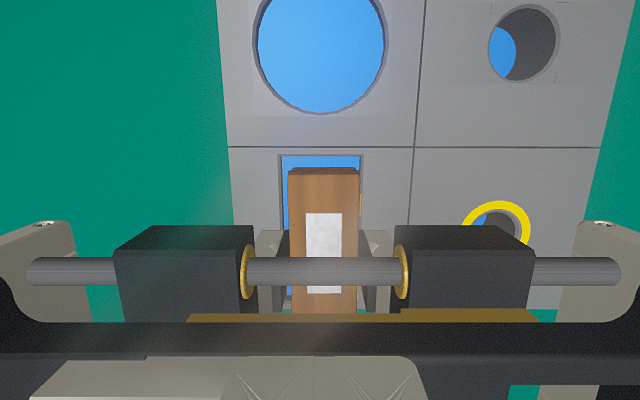

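Request:
{"api": "arm_command", "payload": {"targets": [[[0, 0, 0], [-1.5, -2, -4], 1], [[0, 0, 0], [0, 0, -4], 1], [[0, 0, 0], [0, 0, -2], 1], [[0, 0, 0], [0, 0, -1], 1], [[0, 0, 0], [0, 0, 0], 1], [[0, 0, 0], [0, 0, 0], 1]]}}

```text
t: 6.95
eef_pos: [0.5449, 0.1979, 0.2297]
ee_rot: [3.142, 0.0, 2.926]
force: [-0.0, 0.1, -0.5]
width: 0.0359
```

```bash
python3 - <<'E'
from h import *
from station import get_state
s=get_state();print(s['t'],s['eef_pos'],s['ee_rot'],s['force'])
snap('wrist','w6');
E
```

```text
6.95 [0.54487037 0.19787122 0.2296751 ] [3.14158127e+00 4.03930653e-05 2.92642961e+00] [-0.04402979  0.08462206 -0.54667328]
```

View pics/w6.png

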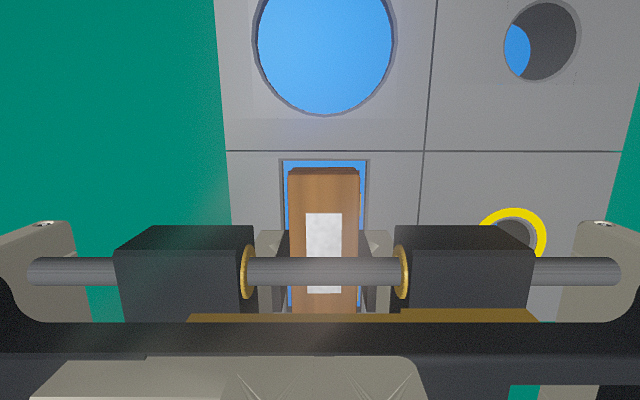

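In the recess, centred (edges at columns 283–366, case 288–359). Lower to contact, then open.

Request:
{"api": "arm_command", "payload": {"targets": [[[0, 0, 0], [0, 0, -1], 1], [[0, 0, 0], [0, 0, -0.5], 1], [[0, 0, 0], [0, 0, 0], 1], [[0, 0, 0], [0, 0, 0], 0.5], [[0, 0, 0], [0, 0, 0], 0.4], [[0, 0, 0], [0, 0, 0], 0.3], [[0, 0, 0], [0, 0, 0], 0.3]]}}

```text
t: 7.7
eef_pos: [0.5448, 0.1978, 0.228]
ee_rot: [-3.141, -0.0, 2.926]
force: [0.3, 0.8, -0.3]
width: 0.0595
```

Request:
{"api": "arm_command", "payload": {"targets": [[[0, 0, 0], [0, 0, 10], 0.3], [[0, 0, 0], [0, 0, 30], 0.3], [[0, 0, 0], [0, 0, 40], 0.2], [[0, 0, 0], [0, 0, 40], 0], [[0, 0, 0], [20, -5, 40], 0], [[0, 0, 0], [0, 0, 0], 0], [[0, 0, 0], [0, 0, 0], 0], [[0, 0, 0], [0, 0, 0], 0]]}}

```text
t: 8.5
eef_pos: [0.5643, 0.1925, 0.3876]
ee_rot: [-3.141, -0.001, 2.926]
force: [-0.3, -1.0, -0.7]
width: 0.0876
```

```bash
python3 - <<'E'
from h import *
from station import get_state
s=get_state();print(s['t'],s['eef_pos'],s['ee_rot'],s['force'])
snap('wrist','w7');
E
```

```text
8.5 [0.5643067  0.19253507 0.38759335] [-3.14097283e+00 -1.03245103e-03  2.92605891e+00] [-0.31557662 -1.04706321 -0.70971709]
```

View pics/w7.png

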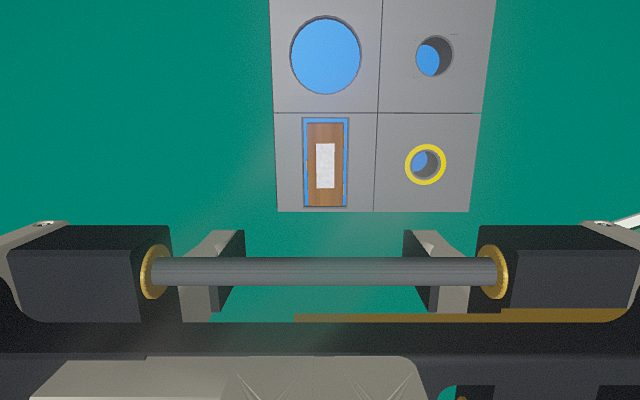

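Request:
{"api": "arm_command", "payload": {"targets": [[[0, 0, 0], [3, -46, 0], 0], [[0, 0, 0], [3, -46, 0], 0], [[0, 0, 0], [3, -46, 0], 0], [[0, 0, 0], [3, -46, 0], 0], [[0, 0, 0], [3, -46, 0], 0], [[0, 0, 0], [3, -46, 0], 0], [[0, 0, 0], [3, -46, 0], 0], [[0, 0, 0], [3, -46, 0], 0]]}}

```text
t: 9.35
eef_pos: [0.5883, -0.1768, 0.3871]
ee_rot: [-3.141, -0.002, 2.927]
force: [1.6, -0.4, -0.3]
width: 0.0876
```

Request:
{"api": "arm_command", "payload": {"targets": [[[0, 0, 0], [2, -46, -10], 0], [[0, 0, 0], [0, -40, -15], 0], [[0, 0, 0], [0, 0, 0], 0], [[0, 0, 0], [0, 0, 0], 0], [[0, 0, 0], [0, 0, 0], 0]]}}

```text
t: 9.85
eef_pos: [0.5908, -0.2606, 0.3627]
ee_rot: [-3.141, -0.001, 2.927]
force: [-0.0, 0.7, 0.5]
width: 0.0879
```

```bash
python3 - <<'E'
from h import *
from station import get_state
s=get_state();print(s['t'],s['eef_pos'],s['ee_rot'],s['force'])
snap('wrist','w8');
E
```

```text
9.85 [ 0.59083553 -0.26061713  0.36274319] [-3.14147667e+00 -9.30413863e-04  2.92685698e+00] [-0.01440128  0.65649049  0.52162331]
```

View pics/w8.png

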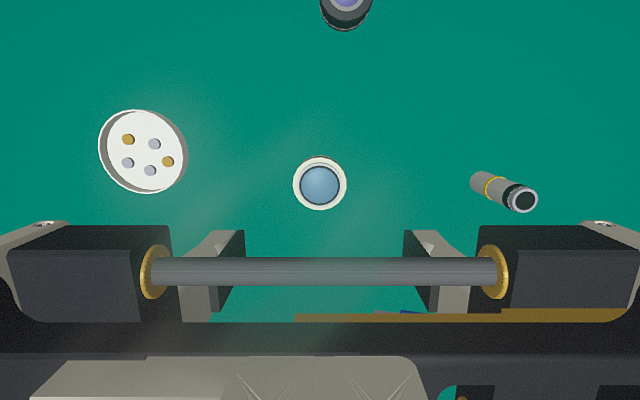

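```bash
cat > m4.py <<'E'
from h import *
def fit(n,roi,cond):
    im,d,c=load(n);hsv=cv2.cvtColor(im,cv2.COLOR_RGB2HSV).astype(int);H,S,V=hsv[...,0],hsv[...,1],hsv[...,2]
    m=np.zeros(H.shape,np.uint8);x0,y0,x1,y1=roi;m[y0:y1,x0:x1]=cond(H,S,V)[y0:y1,x0:x1]
    cs,_=cv2.findContours(m,0,1);e=cv2.fitEllipse(cv2.convexHull(max(cs,key=cv2.contourArea)));return c,e
ng=lambda H,S,V:~((H>65)&(H<95)&(S>110))
gl=lambda H,S,V:(H>90)&(H<125)&(S>70)
c,e=fit('w8',(285,150,355,216),ng);print('body',e,c.plane(*e[0],.02))
F=[fit('w8',(285,150,355,216),gl),fit('scene0',(222,182,256,213),gl),fit('top0',(375,195,402,220),gl)]
print([f[1] for f in F]);print(F[0][0].plane(*F[0][1][0],.029),F[2][0].plane(*F[2][1][0],.029));print(tri([f[0] for f in F],[f[1][0] for f in F]))
# eyepiece mouth and lens recess mouth from w7/w3: grey-level non-light-grey region
for n,roi in (('w7',(410,28,465,85)),('w3',(335,10,390,65)),('w7',(283,8,368,100)),('w3',(214,0,296,80))):
    f=lambda H,S,V:(V<110)|(S>60)
    c,e=fit(n,roi,f);print(n,np.round(e[0],1),np.round(e[1],1),c.plane(*e[0],.047).round(4))
f=lambda H,S,V:(H>18)&(H<35)&(S>150)&(V>150)
c,e=fit('w7',(400,140,450,190),f);print('tube',e[0],c.plane(*e[0],.047))
E
python3 m4.py
```

```text
body ((319.2850036621094, 182.56666564941406), (54.4183349609375, 55.01407241821289), 177.9413299560547) [ 0.59225283 -0.26521666  0.02      ]
[((318.9665222167969, 185.1856231689453), (36.17561721801758, 37.25170135498047), 93.48960876464844), ((238.39505004882812, 195.61253356933594), (12.164929389953613, 16.257892608642578), 74.7967300415039), ((388.2248229980469, 206.9219512939453), (12.242729187011719, 12.560934066772461), 149.42117309570312)]
[ 0.59302475 -0.26560214  0.029     ] [ 0.59064618 -0.26514803  0.029     ]
(array([ 0.59169413, -0.26513548,  0.03040057]), [np.float64(1.0602679105445079), np.float64(0.2577938123578369), np.float64(1.1369333044114711)])
w7 [433.6  55.6] [35.4 39.9] [0.4662 0.3232 0.047 ]
w3 [360.4  36.6] [34.6 38.9] [0.4663 0.3228 0.047 ]
w7 [325.  55.] [70.3 76.5] [0.4432 0.2207 0.047 ]
w3 [254.1  35.6] [68.6 76.4] [0.4431 0.2205 0.047 ]
tube (424.95379638671875, 164.07533264160156) [0.56953878 0.30143608 0.047     ]
```

Request:
{"api": "arm_command", "payload": {"targets": [[[0, 0, 0], [1.2, -4.7, -40], 0], [[0, 0, 0], [0, 0, -40], 0], [[0, 0, 0], [0, 0, -40], 0], [[0, 0, 0], [0, 0, -30], 0], [[0, 0, 0], [0, 0, -15], 0], [[0, 0, 0], [0, 0, -7], 0], [[0, 0, 0], [0, 0, 0], 0], [[0, 0, 0], [0, 0, 0], 0]]}}

```text
t: 10.7
eef_pos: [0.5928, -0.2658, 0.1928]
ee_rot: [-3.141, 0.002, 2.927]
force: [0.6, 0.0, 0.5]
width: 0.0877
```

```bash
python3 - <<'E'
from h import *
from station import get_state
s=get_state();print(s['t'],s['eef_pos'],s['ee_rot'],s['force'])
snap('wrist','w9');
E
```

```text
10.7 [ 0.59282845 -0.26576141  0.19280665] [-3.14148923e+00  2.34996407e-03  2.92712100e+00] [0.64190853 0.03632751 0.48569766]
```

View pics/w9.png

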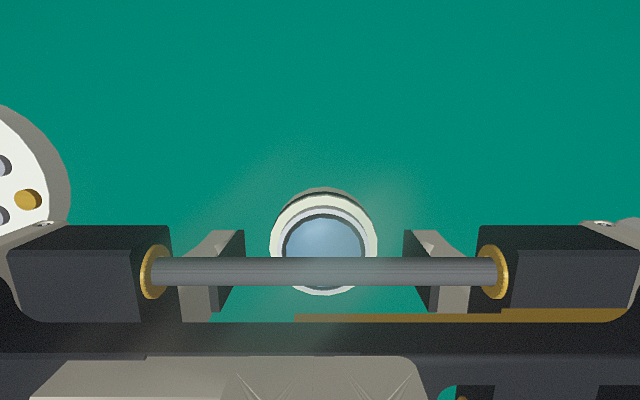

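Request:
{"api": "arm_command", "payload": {"targets": [[[0, 0, 0], [0, 0, 0], 0.2], [[0, 0, 0], [0, 0, 0], 0.3], [[0, 0, 0], [0, 0, 0], 0.4], [[0, 0, 0], [0, 0, 0], 0.7], [[0, 0, 0], [0, 0, 0], 1], [[0, 0, 0], [0, 0, 0], 1], [[0, 0, 0], [0, 0, 0], 1]], "squeeze": 25}}

```text
t: 11.45
eef_pos: [0.592, -0.2659, 0.1913]
ee_rot: [-3.142, 0.0, 2.926]
force: [-0.7, -0.7, 2.5]
width: 0.0568
```

Request:
{"api": "arm_command", "payload": {"targets": [[[0, 0, 0], [0, 0, 5], 1], [[0, 0, 0], [0, 0, 15], 1], [[0, 0, 0], [0, 0, 30], 1], [[0, 0, 0], [0, 0, 40], 1], [[0, 0, 0], [0, 0, 40], 1], [[0, 0, 0], [0, 0, 0], 1]]}}

```text
t: 12.05
eef_pos: [0.5937, -0.2665, 0.3291]
ee_rot: [-3.141, 0.011, 2.928]
force: [1.0, 0.3, -1.4]
width: 0.0566
```

```bash
python3 - <<'E'
from h import *
from station import get_state
s=get_state();print(s['t'],s['eef_pos'],s['ee_rot'],s['force'])
snap('wrist','w10');
E
```

```text
12.05 [ 0.59366768 -0.26646821  0.3290995 ] [-3.14069926  0.01125863  2.92754639] [ 0.98214683  0.27740058 -1.355918  ]
```

View pics/w10.png

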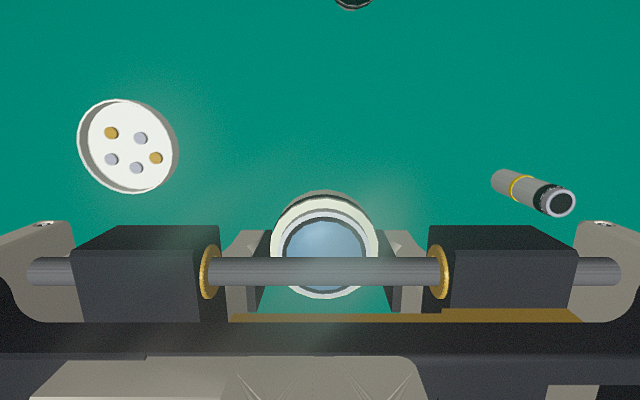

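Request:
{"api": "arm_command", "payload": {"targets": [[[0, 0, 0], [-10, 30, 0], 1], [[0, 0, 0], [-12.5, 42, 0], 1], [[0, 0, 0], [-12.5, 42, 0], 1], [[0, 0, 0], [-12.5, 42, 0], 1], [[0, 0, 0], [-12.5, 42, 0], 1], [[0, 0, 0], [-12.5, 42, 0], 1], [[0, 0, 0], [-12.5, 42, 0], 1], [[0, 0, 0], [-12.5, 42, 0], 1]]}}

```text
t: 12.9
eef_pos: [0.4933, 0.0595, 0.3209]
ee_rot: [-3.141, -0.001, 2.926]
force: [0.4, 1.1, -0.7]
width: 0.0566
```

Request:
{"api": "arm_command", "payload": {"targets": [[[0, 0, 0], [-12.5, 42, 0], 1], [[0, 0, 0], [-12.5, 42, 0], 1], [[0, 0, 0], [-12.5, 42, 0], 1], [[0, 0, 0], [-12.5, 36, 0], 1], [[0, 0, 0], [-2.5, 0, 0], 1], [[0, 0, 0], [0, 0, 0], 1], [[0, 0, 0], [0, 0, 0], 1]]}}

```text
t: 13.6
eef_pos: [0.4418, 0.2195, 0.3209]
ee_rot: [-3.141, -0.001, 2.926]
force: [-0.6, -0.1, -1.2]
width: 0.0571
```

```bash
python3 - <<'E'
from h import *
from station import get_state
s=get_state();print(s['t'],s['eef_pos'],s['ee_rot'],s['force'])
snap('wrist','w11');
E
```

```text
13.6 [0.44182159 0.21945421 0.32085987] [-3.14074636e+00 -6.16288124e-04  2.92628126e+00] [-0.56498736 -0.0501512  -1.15683877]
```

View pics/w11.png

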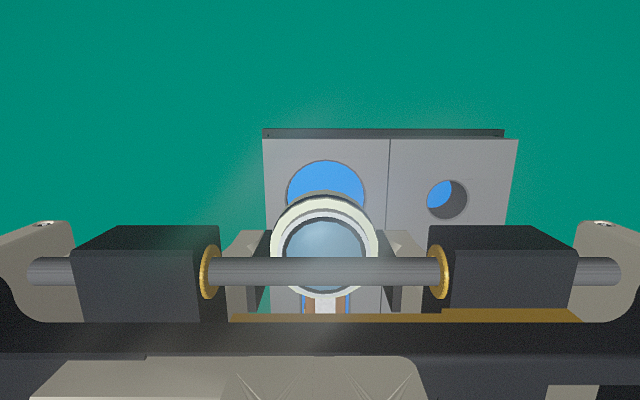

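Aligned; correct (+0.7, +1) and descend 90 mm with slow end.

Request:
{"api": "arm_command", "payload": {"targets": [[[0, 0, 0], [0.7, 1, -30], 1], [[0, 0, 0], [0, 0, -25], 1], [[0, 0, 0], [0, 0, -12], 1], [[0, 0, 0], [0, 0, -6], 1], [[0, 0, 0], [0, 0, -4], 1], [[0, 0, 0], [0, 0, 0], 1], [[0, 0, 0], [0, 0, 0], 1], [[0, 0, 0], [0, 0, 0], 1]]}}

```text
t: 14.45
eef_pos: [0.4429, 0.2212, 0.2448]
ee_rot: [3.141, 0.001, 2.926]
force: [-0.3, 0.5, -2.2]
width: 0.0569
```

```bash
python3 - <<'E'
from h import *
from station import get_state
s=get_state();print(s['t'],s['eef_pos'],s['ee_rot'],s['force'])
snap('wrist','w12');
E
```

```text
14.45 [0.44292197 0.2212214  0.2448223 ] [3.14051918e+00 6.77069403e-04 2.92637065e+00] [-0.31332644  0.491098   -2.24163383]
```

View pics/w12.png

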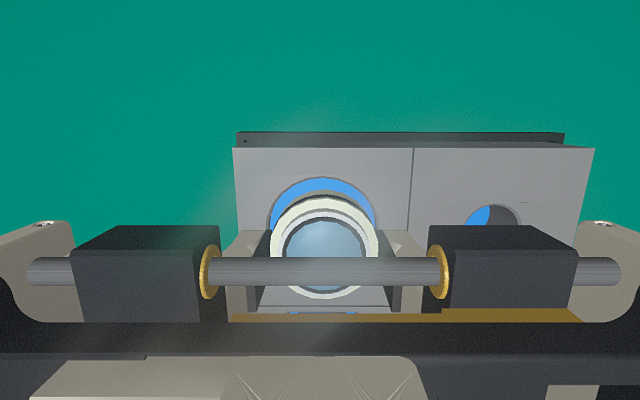

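Request:
{"api": "arm_command", "payload": {"targets": [[[0, 0, 0], [0, 0, -5], 1], [[0, 0, 0], [0, 0, -4], 1], [[0, 0, 0], [0, 0, -2.5], 1], [[0, 0, 0], [0, 0, -1.5], 1], [[0, 0, 0], [0, 0, -1], 1], [[0, 0, 0], [0, 0, 0], 1], [[0, 0, 0], [0, 0, 0], 1]]}}

```text
t: 15.2
eef_pos: [0.4426, 0.221, 0.2303]
ee_rot: [-3.141, -0.0, 2.926]
force: [-1.2, 0.2, 2.4]
width: 0.0568
```

```bash
python3 - <<'E'
from h import *
from station import get_state
s=get_state();print(s['t'],s['eef_pos'],s['ee_rot'],s['force'])
snap('wrist','w13');
E
```

```text
15.2 [0.44261044 0.22104411 0.23027228] [-3.14134153e+00 -1.20136951e-04  2.92649553e+00] [-1.2033424   0.24894602  2.38380974]
```

View pics/w13.png

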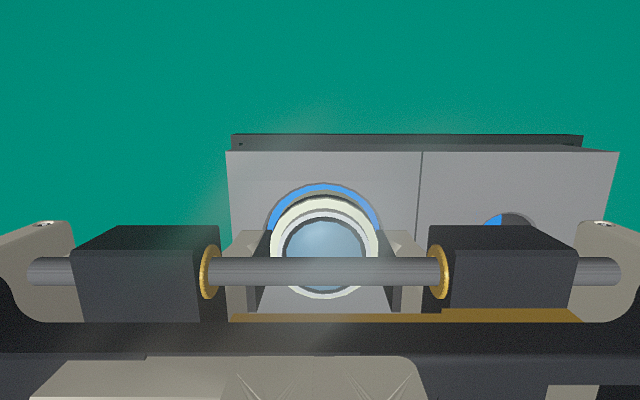

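Request:
{"api": "arm_command", "payload": {"targets": [[[0, 0, 0], [0, 0, 0], 0.33], [[0, 0, 0], [0, 0, 0], 0.28], [[0, 0, 0], [0, 0, 0], 0.2], [[0, 0, 0], [0, 0, 0], 0.15], [[0, 0, 0], [0, 0, 5], 0.1], [[0, 0, 0], [0, 0, 20], 0], [[0, 0, 0], [0, 0, 40], 0], [[0, 0, 0], [0, 0, 45], 0]]}}

```text
t: 16.05
eef_pos: [0.4424, 0.2208, 0.3408]
ee_rot: [-3.139, -0.001, 2.926]
force: [1.1, 1.7, -1.1]
width: 0.0873
```

Request:
{"api": "arm_command", "payload": {"targets": [[[0, 0, 0], [20, -5, 40], 0], [[0, 0, 0], [20, -5, 0], 0], [[0, 0, 0], [20, 0, 0], 0], [[0, 0, 0], [0, 0, 0], 0], [[0, 0, 0], [0, 0, 0], 0]]}}

```text
t: 16.55
eef_pos: [0.5027, 0.2108, 0.38]
ee_rot: [-3.141, -0.001, 2.925]
force: [-0.4, -0.3, 0.9]
width: 0.0879
```

```bash
python3 - <<'E'
from h import *
from station import get_state
s=get_state();print(s['t'],s['eef_pos'],s['ee_rot'],s['force'])
snap('wrist','w14');
E
```

```text
16.55 [0.50268635 0.21083488 0.37999785] [-3.14114005e+00 -5.18430178e-04  2.92547167e+00] [-0.39624051 -0.30786205  0.93976322]
```

View pics/w14.png

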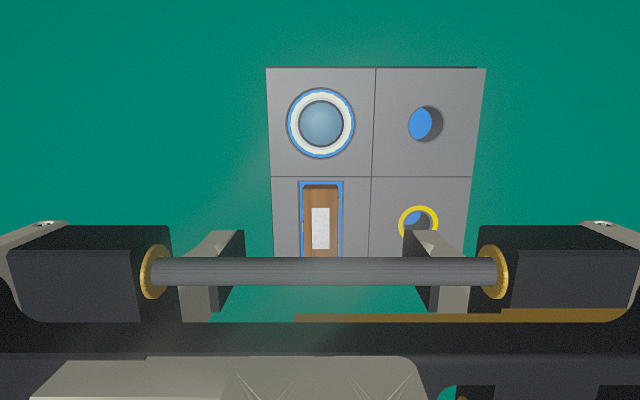

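Request:
{"api": "arm_command", "payload": {"targets": [[[0, 0, 0], [-6, -42, 0], 0], [[0, 0, 0], [-6, -42, 0], 0], [[0, 0, 0], [-6, -42, 0], 0], [[0, 0, 0], [-6, -42, 0], 0], [[0, 0, 0], [-6, -42, 0], 0], [[0, 0, 0], [-6, -42, 0], 0], [[0, 0, 0], [-6, -42, 0], 0], [[0, 0, 0], [-6, -42, 0], 0]]}}

```text
t: 17.4
eef_pos: [0.4535, -0.126, 0.3805]
ee_rot: [3.141, 0.001, 2.928]
force: [0.8, 0.1, 0.9]
width: 0.0878
```

Request:
{"api": "arm_command", "payload": {"targets": [[[0, 0, 0], [-7, -42, 0], 0], [[0, 0, 0], [-5, -38, 0], 0], [[0, 0, 0], [0, 0, 0], 0], [[0, 0, 0], [0, 0, 0], 0], [[0, 0, 0], [0, 0, 0], 0]]}}

```text
t: 17.9
eef_pos: [0.4425, -0.2042, 0.3802]
ee_rot: [3.141, -0.0, 2.927]
force: [0.8, -0.5, -0.7]
width: 0.0873
```

```bash
python3 - <<'E'
from h import *
from station import get_state
s=get_state();print(s['t'],s['eef_pos'],s['ee_rot'],s['force'])
snap('wrist','w15');
E
```

```text
17.9 [ 0.44251934 -0.20420811  0.38017794] [ 3.14144785e+00 -2.11316007e-05  2.92690838e+00] [ 0.81528516 -0.46441125 -0.67308708]
```

View pics/w15.png

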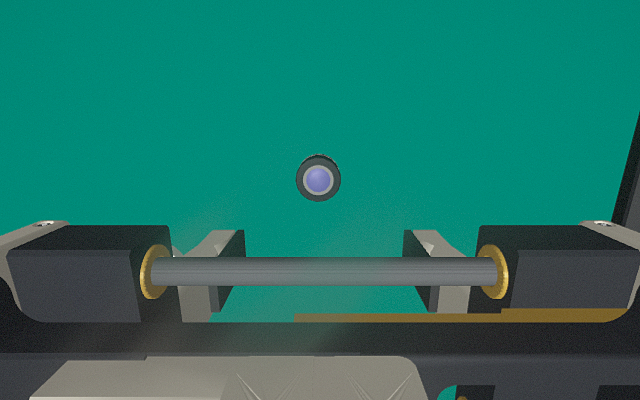

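```bash
cat > m5.py <<'E'
import io,contextlib
with contextlib.redirect_stdout(io.StringIO()): from m4 import *
pu=lambda H,S,V:(H>110)&(H<140)&(S>40)
F=[fit('w15',(290,145,350,210),pu),fit('scene0',(255,127,280,160),pu),fit('top0',(360,250,382,272),pu)]
for f in F: print(f[1],f[0].plane(*f[1][0],.068).round(4))
print(tri([f[0] for f in F],[f[1][0] for f in F]))
im,d,c=load('w15');print(c.depthpt(318,180,d[180,318]),c.depthpt(318,195,d[195,318]))
E
python3 m5.py
```

```text
((317.8266906738281, 179.75306701660156), (23.570707321166992, 23.808088302612305), 123.99091339111328) [ 0.4347 -0.2077  0.068 ]
((266.3304138183594, 135.91635131835938), (6.870391368865967, 9.127335548400879), 86.515869140625) [ 0.4329 -0.2075  0.068 ]
((369.91851806640625, 261.0406188964844), (7.8356828689575195, 8.521040916442871), 141.6773681640625) [ 0.432  -0.2064  0.068 ]
(array([ 0.4334548 , -0.20708533,  0.06910028]), [np.float64(1.154185915436824), np.float64(0.4910967443836513), np.float64(1.5337547529174957)])
[ 0.43456303 -0.20744089  0.07016884] [ 0.44985618 -0.21089194  0.06785432]
```

Request:
{"api": "arm_command", "payload": {"targets": [[[0, 0, 0], [-9, -3.1, -20], 0], [[0, 0, 0], [0, 0, -40], 0], [[0, 0, 0], [0, 0, -40], 0], [[0, 0, 0], [0, 0, -35], 0], [[0, 0, 0], [0, 0, -20], 0], [[0, 0, 0], [0, 0, -10], 0], [[0, 0, 0], [0, 0, 0], 0], [[0, 0, 0], [0, 0, 0], 0]]}}

```text
t: 18.75
eef_pos: [0.4344, -0.2076, 0.216]
ee_rot: [-3.142, 0.001, 2.928]
force: [0.7, 0.4, 0.7]
width: 0.0878
```

```bash
python3 - <<'E'
from h import *
from station import get_state
s=get_state();print(s['t'],s['eef_pos'],s['ee_rot'],s['force'])
snap('wrist','w16');
E
```

```text
18.75 [ 0.43441489 -0.20756091  0.21598935] [-3.14154744e+00  1.03885810e-03  2.92769148e+00] [0.68454983 0.42499393 0.73714014]
```

View pics/w16.png

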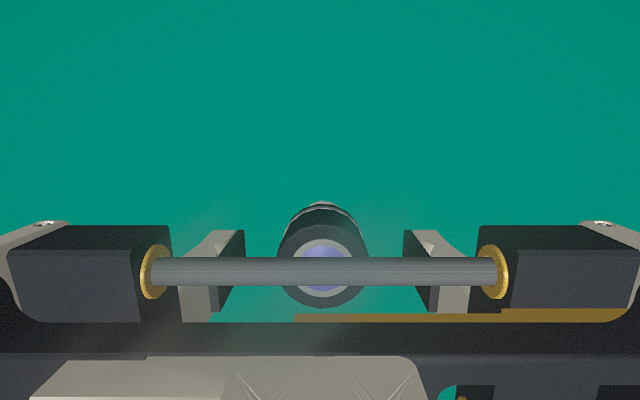

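Centred (column ~323). Close gently.

Request:
{"api": "arm_command", "payload": {"targets": [[[0, 0, 0], [0, 0, -0.5], 0.2], [[0, 0, 0], [0, 0, 0], 0.35], [[0, 0, 0], [0, 0, 0], 0.45], [[0, 0, 0], [0, 0, 0], 0.55], [[0, 0, 0], [0, 0, 0], 0.8], [[0, 0, 0], [0, 0, 0], 1], [[0, 0, 0], [0, 0, 0], 1], [[0, 0, 0], [0, 0, 0], 1]], "squeeze": 20}}

```text
t: 19.6
eef_pos: [0.4337, -0.208, 0.2146]
ee_rot: [-3.142, -0.0, 2.926]
force: [-0.8, -0.9, 0.4]
width: 0.0434
```

Request:
{"api": "arm_command", "payload": {"targets": [[[0, 0, 0], [0, 0, 5], 1], [[0, 0, 0], [0, 0, 15], 1], [[0, 0, 0], [0, 0, 30], 1], [[0, 0, 0], [0, 0, 40], 1], [[0, 0, 0], [0, 0, 40], 1], [[0, 0, 0], [0, 0, 20], 1], [[0, 0, 0], [0, 0, 0], 1], [[0, 0, 0], [0, 0, 0], 1]]}}

```text
t: 20.4
eef_pos: [0.4333, -0.2079, 0.3648]
ee_rot: [3.141, 0.001, 2.926]
force: [0.2, -0.1, -1.1]
width: 0.0439
```

```bash
python3 - <<'E'
from h import *
from station import get_state
s=get_state();print(s['t'],s['eef_pos'],s['ee_rot'],s['force'])
snap('wrist','w17');snap('scene','s17')
E
```

```text
20.4 [ 0.43332752 -0.20785955  0.36480931] [3.14097594e+00 7.09377197e-04 2.92615426e+00] [ 0.18595083 -0.07526911 -1.10630174]
```

View pics/w17.png

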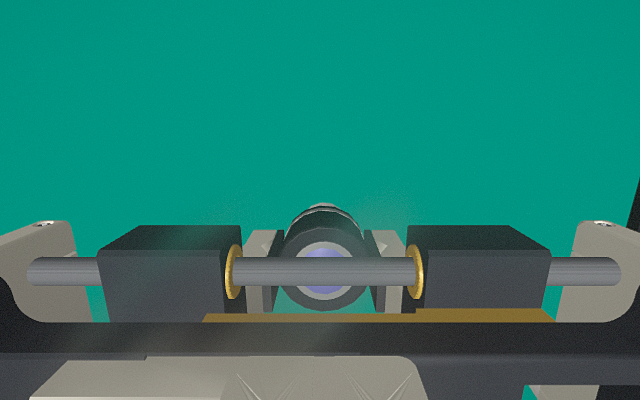

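View pics/s17.png

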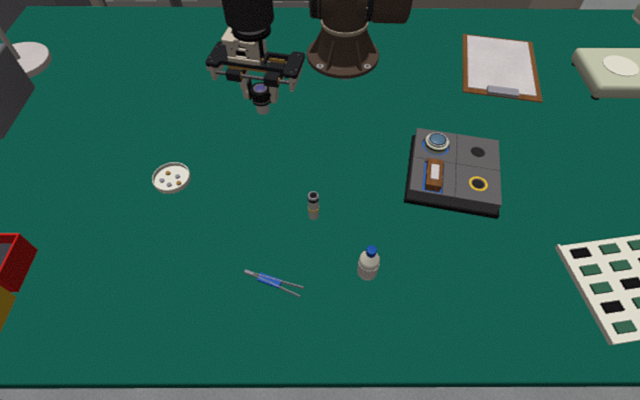

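Request:
{"api": "arm_command", "payload": {"targets": [[[0, 0, 0], [2, 25, 0], 1], [[0, 0, 0], [2.5, 40, 0], 1], [[0, 0, 0], [2.5, 42, 0], 1], [[0, 0, 0], [2.5, 42, 0], 1], [[0, 0, 0], [2.5, 42, 0], 1], [[0, 0, 0], [2.5, 42, 0], 1], [[0, 0, 0], [2.5, 42, 0], 1], [[0, 0, 0], [2.5, 42, 0], 1]]}}

```text
t: 21.3
eef_pos: [0.4527, 0.1107, 0.3635]
ee_rot: [-3.14, -0.002, 2.927]
force: [1.4, -0.2, -0.1]
width: 0.0436
```

Request:
{"api": "arm_command", "payload": {"targets": [[[0, 0, 0], [2.5, 42, 0], 1], [[0, 0, 0], [2.5, 42, 0], 1], [[0, 0, 0], [2.5, 42, 0], 1], [[0, 0, 0], [2.5, 42, 0], 1], [[0, 0, 0], [2.5, 30, -20], 1], [[0, 0, 0], [0, 15, -30], 1], [[0, 0, 0], [0, 0, 0], 1], [[0, 0, 0], [0, 0, 0], 1]]}}

```text
t: 22.1
eef_pos: [0.4654, 0.3219, 0.313]
ee_rot: [-3.138, -0.002, 2.927]
force: [-0.2, 0.3, -0.8]
width: 0.0437
```

Request:
{"api": "arm_command", "payload": {"targets": [[[0, 0, 0], [0, 0, 0], 1], [[0, 0, 0], [0, 0, 0], 1]]}}

```text
t: 22.3
eef_pos: [0.466, 0.3215, 0.3158]
ee_rot: [3.14, 0.001, 2.926]
force: [0.7, 0.2, -0.7]
width: 0.0443
```

```bash
python3 - <<'E'
from h import *
from station import get_state
s=get_state();print(s['t'],s['eef_pos'],s['ee_rot'],s['force'])
snap('wrist','w18');
E
```

```text
22.3 [0.46600686 0.32150343 0.3157577 ] [3.14018955e+00 8.06443610e-04 2.92575946e+00] [ 0.65889888  0.24080284 -0.68598888]
```

View pics/w18.png

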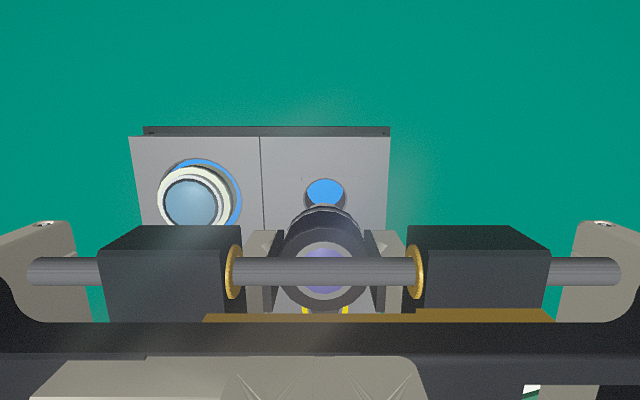

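Request:
{"api": "arm_command", "payload": {"targets": [[[0, 0, 0], [-0.8, 1.5, -15], 1], [[0, 0, 0], [0, 0, -18], 1], [[0, 0, 0], [0, 0, -10], 1], [[0, 0, 0], [0, 0, -5], 1], [[0, 0, 0], [0, 0, 0], 1], [[0, 0, 0], [0, 0, 0], 1], [[0, 0, 0], [0, 0, 0], 1], [[0, 0, 0], [0, 0, 0], 1]]}}

```text
t: 23.15
eef_pos: [0.465, 0.3237, 0.2672]
ee_rot: [3.141, 0.0, 2.926]
force: [0.2, -0.3, -0.2]
width: 0.0436
```

```bash
python3 - <<'E'
from h import *
from station import get_state
s=get_state();print(s['t'],s['eef_pos'],s['ee_rot'],s['force'])
snap('wrist','w19');
im=snap('scene','s19')[0][90:220,390:530];cv2.imwrite('pics/s19c.png',cv2.resize(im,None,fx=4,fy=4)[:,:,::-1])
E
```

```text
23.15 [0.46502564 0.32365385 0.26722879] [3.14077426e+00 4.41927033e-04 2.92646496e+00] [ 0.22606273 -0.27557922 -0.23588153]
```

View pics/w19.png

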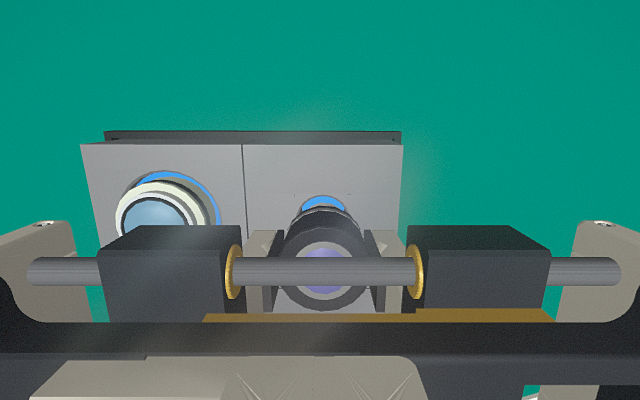

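View pics/s19c.png

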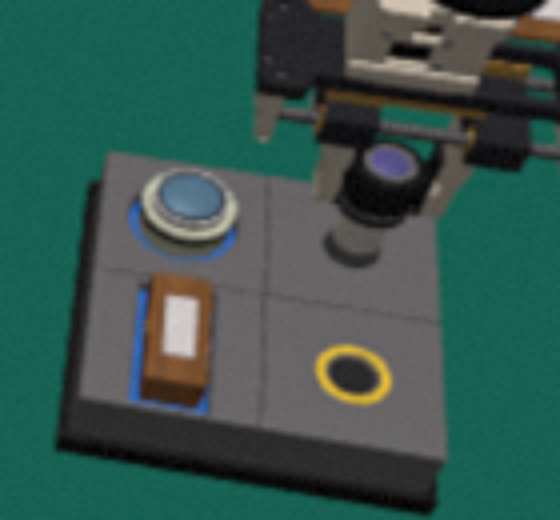

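Request:
{"api": "arm_command", "payload": {"targets": [[[0, 0, 0], [0, -0.4, -3], 1], [[0, 0, 0], [0, 0, -3], 1], [[0, 0, 0], [0, 0, -3], 1], [[0, 0, 0], [0, 0, -3], 1], [[0, 0, 0], [0, 0, -2], 1], [[0, 0, 0], [0, 0, 0], 1], [[0, 0, 0], [0, 0, 0], 1]]}}

```text
t: 23.95
eef_pos: [0.4649, 0.3231, 0.2526]
ee_rot: [-3.141, -0.0, 2.926]
force: [0.3, -0.7, -0.9]
width: 0.0439
```

Request:
{"api": "arm_command", "payload": {"targets": [[[0, 0, 0], [0, 0, -4], 1], [[0, 0, 0], [0, 0, -5], 1], [[0, 0, 0], [0, 0, -5], 1], [[0, 0, 0], [0, 0, -4], 1], [[0, 0, 0], [0, 0, -2.5], 1], [[0, 0, 0], [0, 0, 0], 1], [[0, 0, 0], [0, 0, 0], 1]]}}

```text
t: 24.65
eef_pos: [0.4649, 0.3232, 0.2321]
ee_rot: [-3.141, -0.0, 2.926]
force: [-0.0, 0.1, 0.2]
width: 0.0435
```

Request:
{"api": "arm_command", "payload": {"targets": [[[0, 0, 0], [0, 0, -1.5], 1], [[0, 0, 0], [0, 0, -1], 1], [[0, 0, 0], [0, 0, 0], 1], [[0, 0, 0], [0, 0, 0], 1]]}}

```text
t: 25.05
eef_pos: [0.4649, 0.3231, 0.2297]
ee_rot: [3.141, 0.0, 2.926]
force: [-0.1, 0.5, -0.3]
width: 0.0435
```

```bash
python3 - <<'E'
from h import *
from station import get_state
s=get_state();print(s['t'],s['eef_pos'],s['ee_rot'],s['force'])
snap('wrist','w20');
im=snap('scene','s20')[0][90:220,390:530];cv2.imwrite('pics/s20c.png',cv2.resize(im,None,fx=4,fy=4)[:,:,::-1])
E
```

```text
25.05 [0.46492879 0.32311216 0.22971496] [3.14144853e+00 5.95372941e-05 2.92634584e+00] [-0.05190347  0.52158237 -0.32098997]
```

View pics/s20c.png

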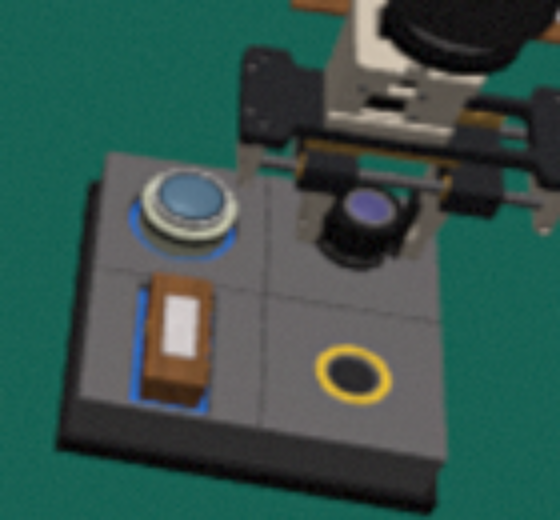

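Nearly seated, no force yet; ease down a little more until contact.

Request:
{"api": "arm_command", "payload": {"targets": [[[0, 0, 0], [0, 0, -0.7], 1], [[0, 0, 0], [0, 0, 0], 1], [[0, 0, 0], [0, 0, 0], 1]]}}

```text
t: 25.45
eef_pos: [0.4649, 0.3231, 0.2296]
ee_rot: [3.141, 0.0, 2.927]
force: [-2.3, -0.9, 6.2]
width: 0.0437
```

Request:
{"api": "arm_command", "payload": {"targets": [[[0, 0, 0], [0, 0, 0], 0.48], [[0, 0, 0], [0, 0, 0], 0.42], [[0, 0, 0], [0, 0, 0], 0.35], [[0, 0, 0], [0, 0, 0], 0.25], [[0, 0, 0], [0, 0, 0], 0.25]]}}

```text
t: 25.95
eef_pos: [0.4649, 0.3231, 0.2289]
ee_rot: [-3.141, -0.0, 2.926]
force: [0.5, 0.6, -1.0]
width: 0.0644
```

Request:
{"api": "arm_command", "payload": {"targets": [[[0, 0, 0], [0, 0, 5], 0.2], [[0, 0, 0], [0, 0, 20], 0.1], [[0, 0, 0], [0, 0, 40], 0], [[0, 0, 0], [0, 0, 45], 0], [[0, 0, 0], [20, -10, 40], 0], [[0, 0, 0], [0, 0, 0], 0], [[0, 0, 0], [0, 0, 0], 0], [[0, 0, 0], [0, 0, 0], 0]]}}

```text
t: 26.75
eef_pos: [0.4845, 0.3127, 0.3783]
ee_rot: [-3.141, -0.001, 2.926]
force: [-0.3, 0.5, -0.4]
width: 0.0876
```

```bash
python3 - <<'E'
from h import *
from station import get_state
s=get_state();print(s['t'],s['eef_pos'],s['ee_rot'],s['force'])
snap('wrist','w21');
E
```

```text
26.75 [0.48453146 0.31274557 0.37831649] [-3.14072929e+00 -8.86282627e-04  2.92599529e+00] [-0.32366496  0.52319765 -0.40225379]
```

View pics/w21.png

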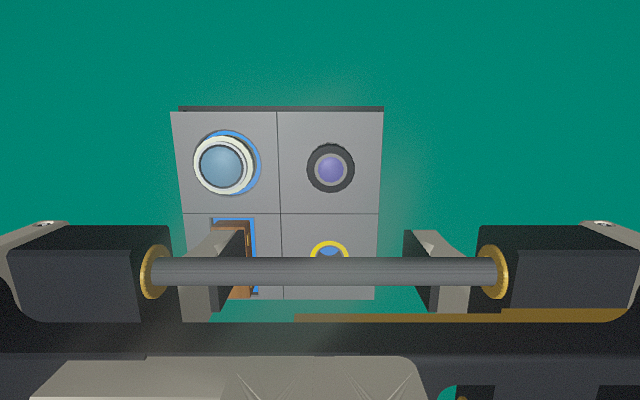

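Request:
{"api": "arm_command", "payload": {"targets": [[[0, 0, 0], [15, -40, 0], 0], [[0, 0, 0], [15, -40, 0], 0], [[0, 0, 0], [15, -40, 0], 0], [[0, 0, 0], [15, -40, 0], 0], [[0, 0, 0], [15, -40, 0], 0], [[0, 0, 0], [15, -40, 0], 0], [[0, 0, 0], [15, -40, 0], 0], [[0, 0, 0], [15, -40, 0], 0]]}}

```text
t: 27.6
eef_pos: [0.605, -0.0083, 0.3778]
ee_rot: [-3.141, -0.002, 2.927]
force: [1.4, 1.0, -0.2]
width: 0.0877
```

Request:
{"api": "arm_command", "payload": {"targets": [[[0, 0, 0], [15, -40, 0], 0], [[0, 0, 0], [15, -42, 0], 0], [[0, 0, 0], [0, 0, 0], 0], [[0, 0, 0], [0, 0, 0], 0], [[0, 0, 0], [0, 0, 0], 0]]}}

```text
t: 28.1
eef_pos: [0.6346, -0.0883, 0.3781]
ee_rot: [-3.141, -0.002, 2.927]
force: [0.6, -0.3, -0.5]
width: 0.0875
```

```bash
python3 - <<'E'
from h import *
from station import get_state
s=get_state();print(s['t'],s['eef_pos'],s['ee_rot'],s['force'])
snap('wrist','w22');
E
```

```text
28.1 [ 0.6346472  -0.08825707  0.37807423] [-3.14118659e+00 -1.56800309e-03  2.92678540e+00] [ 0.60111445 -0.30988098 -0.51395766]
```

View pics/w22.png

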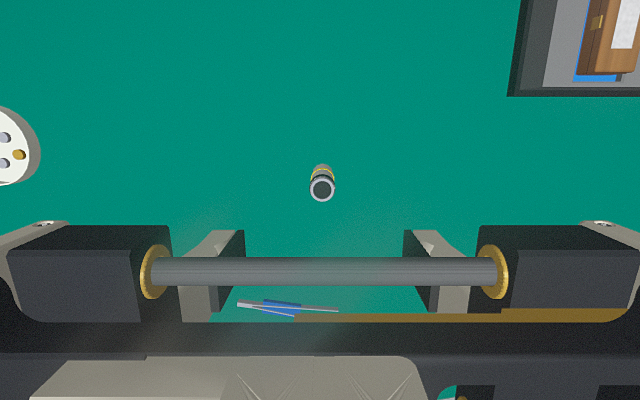

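```bash
cat > m6.py <<'E'
import io,contextlib
with contextlib.redirect_stdout(io.StringIO()): from m4 import *
# inner dark hole of thread ring / bright ring
dk=lambda H,S,V:(V<85)
for n,roi in (('w22',(308,175,336,206)),('scene0',(305,188,322,203)),('top0',(322,186,340,204))):
    im=load(n)[0];hs=cv2.cvtColor(im,cv2.COLOR_RGB2HSV);x0,y0,x1,y1=roi
    cv2.imwrite(f'pics/z_{n}.png',cv2.resize(im[y0:y1,x0:x1],None,fx=14,fy=14,interpolation=0)[:,:,::-1])
F=[fit('w22',(312,181,332,199),dk)]
for f in F: print(f[1],f[0].plane(*f[1][0],.084).round(4))
im,d,c=load('w22');print(c.depthpt(322,199,d[199,322]),c.depthpt(322,190,d[190,322]))
F2=[fit('scene0',(305,188,322,200),dk),fit('top0',(324,187,336,199),dk)]
for f in F2: print(f[1],f[0].plane(*f[1][0],.084).round(4))
E
python3 m6.py; python3 - <<'E'
import cv2,numpy as np
a=[cv2.resize(cv2.imread(f'pics/z_{n}.png'),(260,260)) for n in('w22','scene0','top0')];cv2.imwrite('pics/z.png',np.hstack(a))
E
```

```text
((321.7457275390625, 189.4944610595703), (16.67030906677246, 17.1563777923584), 91.77546691894531) [ 0.6324 -0.0891  0.084 ]
[ 0.64059103 -0.09064548  0.08677775] [ 0.6321027  -0.0887795   0.08731567]
((312.9508361816406, 194.77706909179688), (5.848156929016113, 6.247042655944824), 82.50061798095703) [ 0.6293 -0.0884  0.084 ]
((330.0, 191.5), (3.4156503677368164, 4.183300018310547), 90.0) [ 0.6301 -0.089   0.084 ]
```

View pics/z.png

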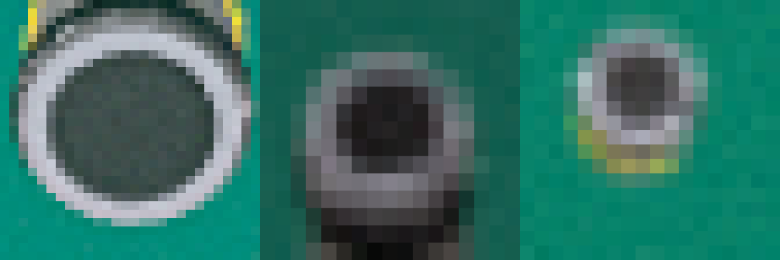

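Request:
{"api": "arm_command", "payload": {"targets": [[[0, 0, 0], [-3.6, -0.7, -15], 0], [[0, 0, 0], [0, 0, -35], 0], [[0, 0, 0], [0, 0, -40], 0], [[0, 0, 0], [0, 0, -35], 0], [[0, 0, 0], [0, 0, -20], 0], [[0, 0, 0], [0, 0, -9], 0], [[0, 0, 0], [0, 0, 0], 0], [[0, 0, 0], [0, 0, 0], 0]]}}

```text
t: 28.95
eef_pos: [0.6319, -0.089, 0.2262]
ee_rot: [3.141, 0.002, 2.928]
force: [1.0, -0.7, -0.7]
width: 0.0876
```

```bash
python3 - <<'E'
from h import *
from station import get_state
s=get_state();print(s['t'],s['eef_pos'],s['ee_rot'],s['force'])
snap('wrist','w23');
E
```

```text
28.95 [ 0.63187968 -0.0889515   0.22617824] [3.14135193e+00 1.57044666e-03 2.92760377e+00] [ 0.99626327 -0.72068974 -0.69720393]
```

View pics/w23.png

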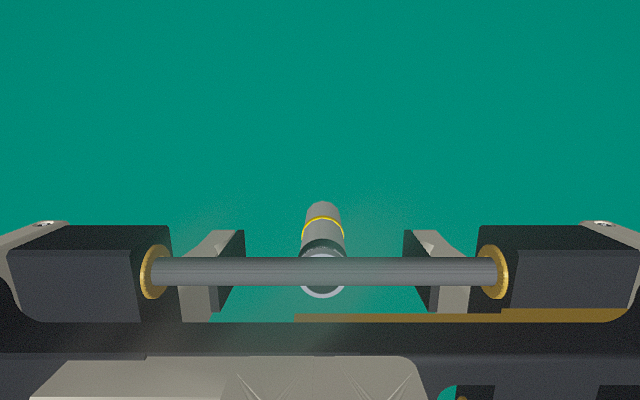

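Request:
{"api": "arm_command", "payload": {"targets": [[[0, 0, 0], [0, 0, 0], 0.3], [[0, 0, 0], [0, 0, 0], 0.5], [[0, 0, 0], [0, 0, 0], 0.62], [[0, 0, 0], [0, 0, 0], 0.68], [[0, 0, 0], [0, 0, 0], 0.74], [[0, 0, 0], [0, 0, 0], 0.85], [[0, 0, 0], [0, 0, 0], 1], [[0, 0, 0], [0, 0, 0], 1]], "squeeze": 20}}

```text
t: 29.8
eef_pos: [0.6313, -0.0896, 0.2249]
ee_rot: [-3.142, -0.0, 2.926]
force: [1.3, 0.2, 0.2]
width: 0.0291
```

Request:
{"api": "arm_command", "payload": {"targets": [[[0, 0, 0], [0, 0, 0], 1], [[0, 0, 0], [0, 0, 5], 1], [[0, 0, 0], [0, 0, 15], 1], [[0, 0, 0], [0, 0, 30], 1], [[0, 0, 0], [0, 0, 40], 1], [[0, 0, 0], [0, 0, 30], 1], [[0, 0, 0], [0, 0, 0], 1], [[0, 0, 0], [0, 0, 0], 1]]}}

```text
t: 30.6
eef_pos: [0.6311, -0.0896, 0.3459]
ee_rot: [3.141, 0.002, 2.926]
force: [-0.6, -0.0, -2.2]
width: 0.0236
```

```bash
python3 - <<'E'
from h import *
from station import get_state
s=get_state();print(s['t'],s['eef_pos'],s['ee_rot'],s['force'])
snap('wrist','w24');snap('scene','s24')
E
```

```text
30.6 [ 0.6311457  -0.08955227  0.34593345] [3.14060827e+00 1.59205526e-03 2.92620152e+00] [-0.58770935 -0.02626703 -2.15162354]
```

View pics/w24.png

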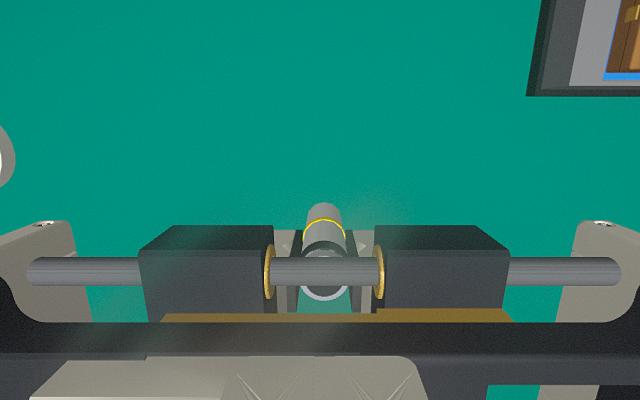

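View pics/s24.png

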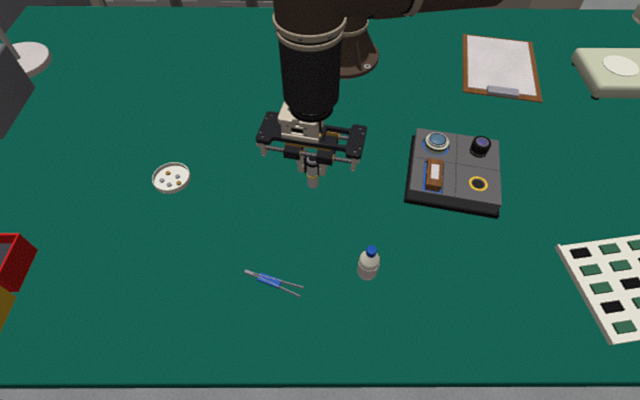

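Request:
{"api": "arm_command", "payload": {"targets": [[[0, 0, 0], [-5, 25, 0], 1], [[0, 0, 0], [-6, 40, 0], 1], [[0, 0, 0], [-6, 40, 0], 1], [[0, 0, 0], [-6, 40, 0], 1], [[0, 0, 0], [-6, 40, 0], 1], [[0, 0, 0], [-6, 40, 0], 1], [[0, 0, 0], [-6, 40, 0], 1], [[0, 0, 0], [-6, 40, 0], 1]]}}

```text
t: 31.5
eef_pos: [0.5836, 0.2169, 0.3435]
ee_rot: [-3.14, -0.002, 2.926]
force: [-0.0, -0.1, -1.1]
width: 0.0233
```

Request:
{"api": "arm_command", "payload": {"targets": [[[0, 0, 0], [-6, 35, 0], 1], [[0, 0, 0], [-5, 30, 0], 1], [[0, 0, 0], [-5, 20, -20], 1], [[0, 0, 0], [0, 0, 0], 1], [[0, 0, 0], [0, 0, 0], 1], [[0, 0, 0], [0, 0, 0], 1], [[0, 0, 0], [0, 0, 0], 1]]}}

```text
t: 32.2
eef_pos: [0.5687, 0.2996, 0.3253]
ee_rot: [3.141, 0.0, 2.926]
force: [0.2, -0.5, -0.7]
width: 0.0235
```

```bash
python3 - <<'E'
from h import *
from station import get_state
s=get_state();print(s['t'],s['eef_pos'],s['ee_rot'],s['force'])
snap('wrist','w25');
E
```

```text
32.2 [0.56869435 0.29962962 0.32533986] [3.14140250e+00 3.77737294e-04 2.92551247e+00] [ 0.20357949 -0.49554844 -0.73381478]
```

View pics/w25.png

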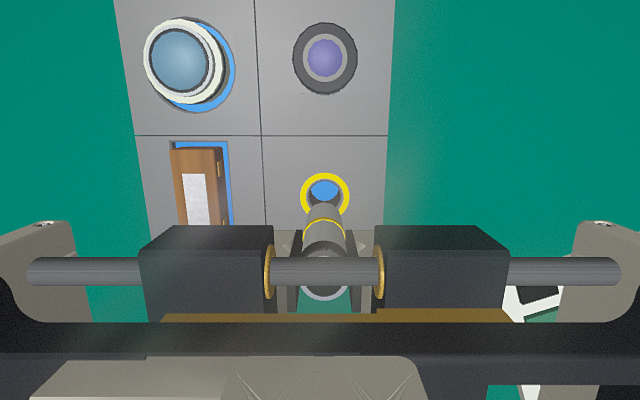

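Request:
{"api": "arm_command", "payload": {"targets": [[[0, 0, 0], [-0.6, 1.1, -15], 1], [[0, 0, 0], [0, 0, -18], 1], [[0, 0, 0], [0, 0, -10], 1], [[0, 0, 0], [0, 0, -6], 1], [[0, 0, 0], [0, 0, 0], 1], [[0, 0, 0], [0, 0, 0], 1], [[0, 0, 0], [0, 0, 0], 1], [[0, 0, 0], [0, 0, 0], 1]]}}

```text
t: 33.05
eef_pos: [0.5679, 0.3016, 0.2767]
ee_rot: [3.141, 0.001, 2.926]
force: [0.6, -0.5, -0.8]
width: 0.0235
```

```bash
python3 - <<'E'
from h import *
from station import get_state
s=get_state();print(s['t'],s['eef_pos'],s['ee_rot'],s['force'])
im=snap('wrist','w26')[0];cv2.imwrite('pics/w26c.png',cv2.resize(im[140:310,240:410],None,fx=3.4,fy=3.4)[:,:,::-1])
im=snap('scene','s26')[0][90:220,390:530];cv2.imwrite('pics/s26c.png',cv2.resize(im,None,fx=4,fy=4)[:,:,::-1])
E
```

```text
33.05 [0.56786684 0.30163077 0.27665775] [3.14070586e+00 6.55384821e-04 2.92646966e+00] [ 0.60654489 -0.49920547 -0.80178197]
```

View pics/w26c.png

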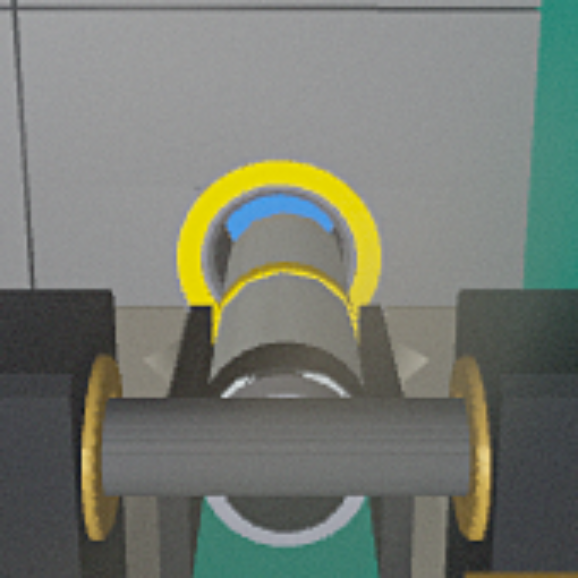

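View pics/s26c.png

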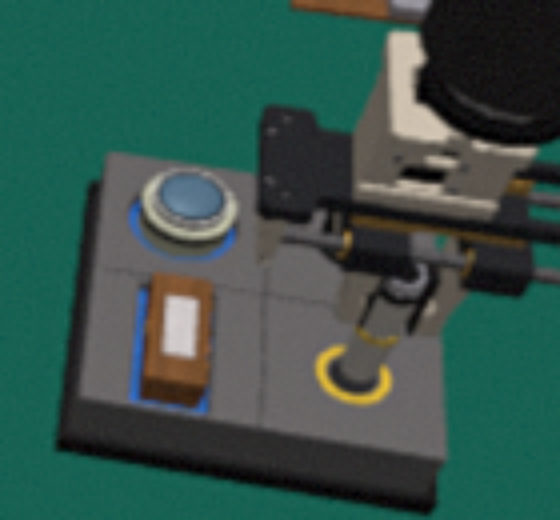

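Request:
{"api": "arm_command", "payload": {"targets": [[[0, 0, 0], [0, -0.8, -1], 1], [[0, 0, 0], [0, 0, -3], 1], [[0, 0, 0], [0, 0, -3], 1], [[0, 0, 0], [0, 0, -3], 1], [[0, 0, 0], [0, 0, -2], 1], [[0, 0, 0], [0, 0, 0], 1], [[0, 0, 0], [0, 0, 0], 1]]}}

```text
t: 33.85
eef_pos: [0.5677, 0.3007, 0.2639]
ee_rot: [-3.141, -0.0, 2.926]
force: [0.6, -0.6, -1.4]
width: 0.0236
```

Request:
{"api": "arm_command", "payload": {"targets": [[[0, 0, 0], [0, 0, -3], 1], [[0, 0, 0], [0, 0, -4], 1], [[0, 0, 0], [0, 0, -5], 1], [[0, 0, 0], [0, 0, -5], 1], [[0, 0, 0], [0, 0, -4], 1], [[0, 0, 0], [0, 0, -3], 1], [[0, 0, 0], [0, 0, 0], 1], [[0, 0, 0], [0, 0, 0], 1]]}}

```text
t: 34.65
eef_pos: [0.5678, 0.3008, 0.2399]
ee_rot: [-3.142, 0.0, 2.926]
force: [0.6, -0.3, -0.9]
width: 0.0234
```

Request:
{"api": "arm_command", "payload": {"targets": [[[0, 0, 0], [0, 0, -2], 1], [[0, 0, 0], [0, 0, -1.2], 1], [[0, 0, 0], [0, 0, 0], 1], [[0, 0, 0], [0, 0, 0], 1]]}}

```text
t: 35.05
eef_pos: [0.5677, 0.3007, 0.2368]
ee_rot: [3.142, 0.0, 2.926]
force: [0.1, -0.3, -0.7]
width: 0.0233
```

Request:
{"api": "arm_command", "payload": {"targets": [[[0, 0, 0], [0, 0, -0.8], 1], [[0, 0, 0], [0, 0, -0.6], 1], [[0, 0, 0], [0, 0, 0], 1], [[0, 0, 0], [0, 0, 0], 1]]}}

```text
t: 35.45
eef_pos: [0.5678, 0.3008, 0.2359]
ee_rot: [3.141, 0.0, 2.927]
force: [-1.3, -0.5, 4.3]
width: 0.0233
```

```bash
python3 - <<'E'
from h import *
from station import get_state
s=get_state();print(s['t'],s['eef_pos'],s['ee_rot'],s['force'])
im=snap('wrist','w27')[0];cv2.imwrite('pics/w27c.png',cv2.resize(im[140:310,240:410],None,fx=3.4,fy=3.4)[:,:,::-1])
E
```

```text
35.45 [0.56783393 0.3007847  0.23585336] [3.14119006e+00 4.84472567e-04 2.92655086e+00] [-1.34210768 -0.51777497  4.27979108]
```

View pics/w27c.png

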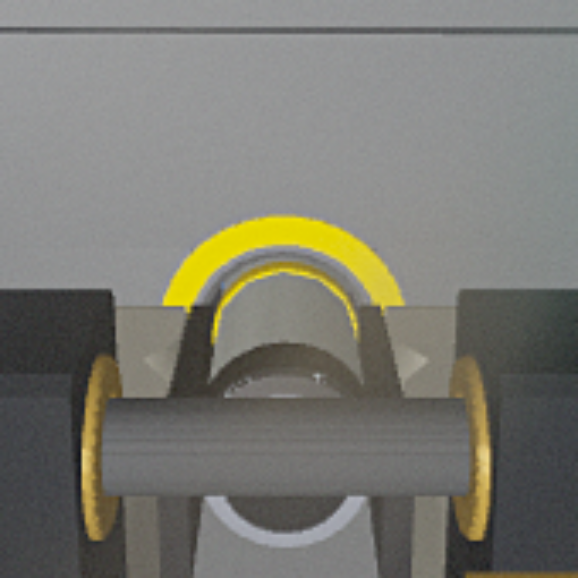

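The mark is at the mouth, contact felt (4.3 N) at the expected height. Release and retreat.

Request:
{"api": "arm_command", "payload": {"targets": [[[0, 0, 0], [0, 0, 0], 0.7], [[0, 0, 0], [0, 0, 0], 0.62], [[0, 0, 0], [0, 0, 0], 0.5], [[0, 0, 0], [0, 0, 0], 0.4], [[0, 0, 0], [0, 0, 0], 0.4], [[0, 0, 0], [0, 0, 5], 0.35], [[0, 0, 0], [0, 0, 20], 0.3], [[0, 0, 0], [0, 0, 40], 0.2]]}}

```text
t: 36.3
eef_pos: [0.5669, 0.3001, 0.2982]
ee_rot: [-3.137, -0.004, 2.926]
force: [1.0, 0.9, 0.1]
width: 0.0644
```

Request:
{"api": "arm_command", "payload": {"targets": [[[0, 0, 0], [0, 0, 40], 0], [[0, 0, 0], [20, -10, 40], 0], [[0, 0, 0], [20, -10, 20], 0], [[0, 0, 0], [20, -20, 0], 0], [[0, 0, 0], [10, 0, 0], 0], [[0, 0, 0], [0, 0, 0], 0], [[0, 0, 0], [0, 0, 0], 0]]}}

```text
t: 37.0
eef_pos: [0.6374, 0.2609, 0.3997]
ee_rot: [-3.141, -0.001, 2.926]
force: [-0.4, 1.0, -0.1]
width: 0.0878
```

```bash
python3 - <<'E'
from h import *
from station import get_state
s=get_state();print(s['t'],s['eef_pos'],s['ee_rot'],s['force'])
im=snap('wrist','w28')[0]
for n,p in(('wrist',None),):pass
s=snap('scene','s28')[0]
cv2.imwrite('pics/s28c.png',cv2.resize(s[90:220,390:530],None,fx=4,fy=4)[:,:,::-1])
E
```

```text
37.0 [0.63743204 0.26088864 0.39972594] [-3.14088196e+00 -9.26964139e-04  2.92609668e+00] [-0.42827168  1.0227205  -0.10149189]
```

View pics/w28.png

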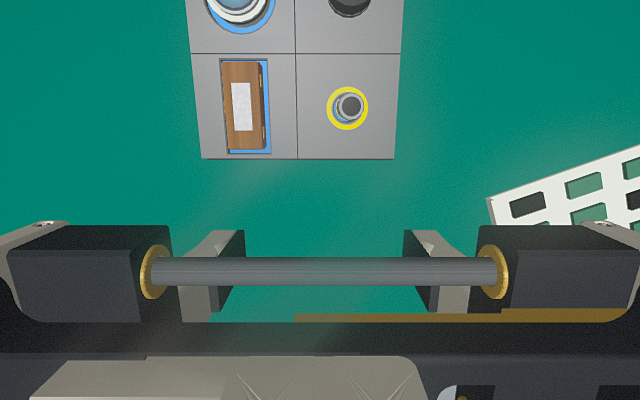

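View pics/s28c.png

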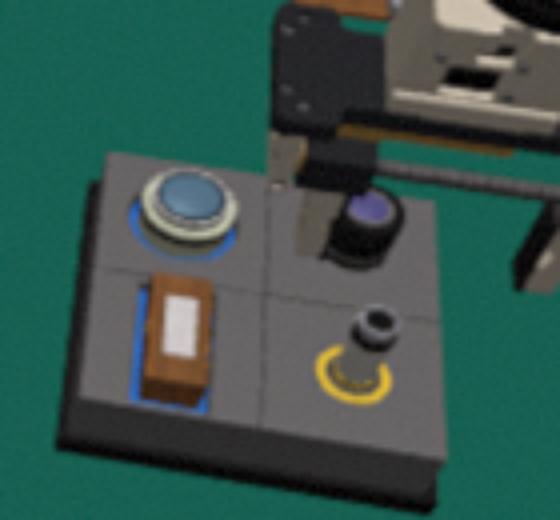

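```bash
python3 - <<'E'
from h import *
im,d,c=load('w28');s,ds,cs=load('s28')
print('slide',c.depthpt(245,105,d[105,245]),'exp .5446 .198 .063')
print('tube top w',c.depthpt(350,112,d[112,350]),c.plane(350,106,.095),'exp .568 .3008 .095')
for n,u,v in(('tube',390+376/4,90+325/4),('eye',390+370/4,90+207/4),('lens',390+192/4,90+192/4),('slide',390+180/4,90+325/4)):
    print(n,cs.depthpt(u,v,ds[int(round(v)),int(round(u))]).round(4))
print([cv2.norm(load('s28')[0][y0:y1,x0:x1],load('scene0')[0][y0:y1,x0:x1],cv2.NORM_L1)/((y1-y0)*(x1-x0)) for x0,y0,x1,y1 in((148,158,194,196),(352,242,386,284),(300,300,350,350))])
E
```

```text
slide [0.5448688  0.20189317 0.06505016] exp .5446 .198 .063
tube top w [0.57318616 0.29931552 0.09799107] [0.56814122 0.30054951 0.095     ] exp .568 .3008 .095
tube [0.5698 0.3    0.0948]
eye [0.4668 0.3241 0.0842]
lens [0.4419 0.2223 0.0714]
slide [0.5449 0.1993 0.0649]
[10.28203661327231, 9.004201680672269, 8.7076]
```

All heights match the seated values (95, 84, 71 and 63 mm), and the dish and bottle haven't moved. Handing in.

```bash
python3 -c "
from station import *
print(get_state()['t']);print(job_done())"
```

```text
37.1
the job is handed in; nothing more can be done
None
```

All four accessories are in their inserts, and I handed the job in at t ≈ 37 s. Each one was lowered in the grip and let go only once it was down. The gripper was clear above the tray when I handed in.

**Last checks (scene and wrist cameras):**

| Accessory | Height of top, measured | Expected when seated | Horizontal offset from insert centre |
|---|---|---|---|
| Slide case | 65 mm | 63 mm | about 1–4 mm |
| Auxiliary lens | 71 mm | 71 mm | about 2 mm |
| Eyepiece | 84 mm | 84 mm | about 2 mm |
| Camera tube | 95–98 mm | 95 mm | about 2 mm or less |

- **Camera tube:** The yellow mark is at the mouth of the bore. The arm felt 4.3 N of contact at the expected height. The wrist camera's depth read 98 mm for its top against 95 mm from the scene camera.
- **Contact:** I felt contact under the lens (about 2 N) and the eyepiece (6 N). I felt no clear contact under the slide case before opening the fingers, but the arm had reached its seated height.
- **Bystanders:** The dish and bottle show no change against the first scene image beyond picture noise.
- **Disagreement:** The wrist camera read about 1–2 mm further in x than the fixed cameras throughout. I used values averaged across the cameras for the two bores.

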